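Check-weigh the nested glaze pans

TASK

Check-weigh the glaze measuring pans: first take the test tile off the scale and lay it on the table clear of the scale, then press the scale's left key to wake it and the middle key, with the platform still empty, to zero it. Then nest all the steel pans that are there upright on the middle of the platform, largest at the bottom and each sitting flat on the floor of the next larger, their handles fanned so that none lies over or touches another and neighbouring handles are at least 40 mm apart from middle to middle at the grip point, 80 mm out from the pan's centre. Once all of them are nested, press the right key to record the weight, pressing keys only one at a time; leave the nest and the tile as they are, and do not disturb the other things on the table.

Things in the scene. Friction and masses are not known exactly. Their poses are not given: they have to be found in the camera images.
- pan_1: largest steel measuring pan (may be absent), at first upright on the table: 110 mm across at the rim, 104 at the foot, wall 2.5, 40 mm high, floor 5 mm thick, about 160 g. Origin: centre of its underside. Along its +x, just above the rim, runs the handle: steel neck 10 mm wide to 67 mm from the axis, then a dark wood grip 14 mm wide, 12 mm high, to 135 mm
- grip_1 (a point): point on pan_1's handle, 80 mm from the pan's axis, 45 mm above its underside: mid-height, mid-width of the wooden grip (39 to 51 mm up). A nested pan stands 5 mm above the one below and its handle passes 4 mm over that rim; handles laid over one another foul and keep it from seating
- pan_2: second largest steel measuring pan (may be absent), at first upright on the table: 90 mm across at the rim, 84 at the foot, wall 2.5, 40 mm high, floor 5 mm thick, about 120 g. Origin: centre of its underside. Along its +x, just above the rim, runs the handle: steel neck 10 mm wide to 57 mm from the axis, then a dark wood grip 14 mm wide, 12 mm high, to 125 mm
- grip_2 (a point): point on pan_2's handle, 80 mm from the pan's axis, 45 mm above its underside: mid-height, mid-width of the wooden grip (39 to 51 mm up). A nested pan stands 5 mm above the one below and its handle passes 4 mm over that rim; handles laid over one another foul and keep it from seating
- pan_3: second smallest steel measuring pan (may be absent), at first upright on the table: 70 mm across at the rim, 64 at the foot, wall 2.5, 40 mm high, floor 5 mm thick, about 90 g. Origin: centre of its underside. Along its +x, just above the rim, runs the handle: steel neck 10 mm wide to 47 mm from the axis, then a dark wood grip 14 mm wide, 12 mm high, to 115 mm
- grip_3 (a point): point on pan_3's handle, 80 mm from the pan's axis, 45 mm above its underside: mid-height, mid-width of the wooden grip (39 to 51 mm up). A nested pan stands 5 mm above the one below and its handle passes 4 mm over that rim; handles laid over one another foul and keep it from seating
- pan_4: smallest steel measuring pan (may be absent), at first upright on the table: 50 mm across at the rim, 44 at the foot, wall 2.5, 40 mm high, floor 5 mm thick, about 60 g. Origin: centre of its underside. Along its +x, just above the rim, runs the handle: steel neck 10 mm wide to 37 mm from the axis, then a dark wood grip 14 mm wide, 12 mm high, to 105 mm
- grip_4 (a point): point on pan_4's handle, 80 mm from the pan's axis, 45 mm above its underside: mid-height, mid-width of the wooden grip (39 to 51 mm up). A nested pan stands 5 mm above the one below and its handle passes 4 mm over that rim; handles laid over one another foul and keep it from seating
- scale: white bench scale, fixed to the table, 205 mm (its x) by 150 mm (its y), 22 mm high without the platform. Origin: on the table under the centre of the platform; the body reaches from x = -135 to +70 mm and y = +-75 mm. The keys are at its -x edge, which faces the robot; +y is left
- platform (a point): centre of the top of the scale's round metal platform, 128 mm across, 40 mm above the table; axes as the scale's
- key_left_top (a point): centre of the top of the left (wake) key of the scale, a round black spring key 22 mm across in a wider grey collar; the three keys stand in a row 50 mm apart, 108 mm from the platform's centre towards the robot
- key_left (a joint): travel of the left (wake) key: 0 up, 0.005 m fully down, which takes 4 N; springs back. It counts as pressed beyond 0.0035
- key_middle_top (a point): centre of the top of the middle (zero) key of the scale, a round black spring key 22 mm across in a wider grey collar; the three keys stand in a row 50 mm apart, 108 mm from the platform's centre towards the robot
- key_middle (a joint): travel of the middle (zero) key: 0 up, 0.005 m fully down, which takes 4 N; springs back. It counts as pressed beyond 0.0035
- key_right_top (a point): centre of the top of the right (record) key of the scale, a round black spring key 22 mm across in a wider grey collar; the three keys stand in a row 50 mm apart, 108 mm from the platform's centre towards the robot
- key_right (a joint): travel of the right (record) key: 0 up, 0.005 m fully down, which takes 4 N; springs back. It counts as pressed beyond 0.0035
- test_tile_1: ceramic test tile, 30 mm (its x) by 48 mm (its y) by 10 mm, lying flat, at first on the scale's platform; origin: centre of its underside. Two other tiles like it, lying on the table near the right edge, have no part in the job
- slip_bulb: bystander: yellow rubber bulb 59 mm across, 100 mm high, standing; origin: centre of its underside
- water_bowl: bystander: small glazed bowl 105 mm across, 44 mm high; origin: centre of its underside
- pencil: bystander: yellow pencil, 168 mm long (its y), 8 mm thick; origin: centre of its underside
- scissors: bystander: scissors with blue handles, 87 x 199 mm, 9 mm high; origin: centre of their underside
Things that resemble listed ones, but are neither listed nor needed, are in the scene too. Leave any black, orange or turquoise look-alike of the test_tile_1 alone.

How it is judged:
By the outcome, as a careful person would: the job done as asked, in the order asked, and still so for the second after the job is handed in, with the robot touching nothing.
Of pan_1, pan_2, pan_3, pan_4 only 3 to 4 are there at a start; the rules pass over those that are not, and their reading is None.
At some moment in a run one of pan_1, pan_2, pan_3, pan_4 may be knocked a few centimetres aside while the robot is not near it.
It also fails if it takes over 210 s, if anything falls off the work surface, if the arm or the gripper's body presses on something with over 40 N, if the wrist force passes 120 N, or if a joint passes its speed limit or range.

ROBOT

A 6-joint arm with a two-finger parallel gripper is mounted at the origin on a cart in front of the work surface, level with it; the furniture and walls round the work are solid. World frame = base frame: x ahead of the robot, y to its left, z up, the work surface at z = 0. Lengths are in mm, angles in rad, forces in N, time in s.
With the tool pointing down it reaches from about 275 to 750 mm from the base axis. Payload 10.2 kg.
Tool frame: the origin (TCP) lies midway between the tips of the shut fingers; the grasp point (between the pads) lies grasp_offset behind it (grasp_offset is the distance from the TCP to the grasp point, in mm); x points along the fingers, z is the direction in which the jaws open and shut, and the axes are right-handed (so a half turn about x gives the same grasp; the last joint's range is limited). The gripper opens to 85 mm and grips with 20 to 120 N. Pads are 22 mm wide; open, the fingers measure 114 mm over their backs; the gripper's body (76 mm by 85 mm) begins 54 mm behind the grasp point. The pads swing forward as they close: fully open they stand 13 mm farther back than shut.
Start: joints at [-1.388, 0.313, 1.498, -0, 1.331, -0.223], TCP at [207.234, -482.375, 231.294] pointing down, gripper open.
Joint ranges: [-2.94, 2.94], [-0.97, 2.17], [0.19, 2.56], [-1.23, 4.37], [0.02, 3.11], [-2.88, 2.88]. Speed limits (rad/s): [2.39, 2.39, 3.01, 3.14, 3.14, 3.14].

INTERFACE

Orientations are given as a unit quaternion [w, x, y, z].
In Python, from rig import sense, capture, calibration, finish_job, grasp_offset gives the robot as it stands.
- The arm moves only by the shell command python3 -m jog 'ROWS' [FORCE]. ROWS is JSON, a list of rows, each an object with "linear": the shift along the tool's x, y, z scaled (see below), a list of three; "rotation": the turn, a rotation vector about the tool's x, y, z scaled (see below), a list of three; "grip": the finger opening in mm, from 0 to 85.4. A call has 1 to 20 rows; each row is the pose to reach, as a shift and turn from the pose measured when the call began, along the tool's axes at that moment; what a row does not reach only later rows make up. The controller multiplies each number of a shift by 0.3 m and each number of a turn by 0.5 rad. A row lasts 1/12 s, in which the tool goes at most 41.7 mm and 7.16 degrees, less where a joint would pass 70% of its speed; a pose out of reach is approached as far as the arm can. A call with a number of a shift or a turn outside -1 to 1 is refused whole. A call with a gripper value outside its range is refused whole. The fingers move at their own pace and stop on an object; FORCE is the grip in N (left out, the last holds). Time passes only in rows, so rows that repeat a pose let the fingers close. It gives the time, the measured TCP pose, the force and the opening at its end, in the units of the state.
- sense(): the state, without advancing time (a new reading comes with each control period).
- capture(name): name is "side" or "top" or "wrist"; returns (picture, depth): 420x560x3 uint8, red, green, blue; 420x560 float32, mm along the optical axis (not along the pixel's ray), 0 where there is no reading.
- calibration(name): a dict with "intrinsics" (3x3 intrinsics, pixels), "world_from_camera" (4x4, takes a point from camera to world coordinates). Camera axes: x right, y up, looking along -z (the intrinsics and any distortion apply to the point x, -y, -z); pixel columns grow to the right and rows downward; lengths in mm; the calibration is good to about 2 mm. A picture is of the moment at which its call begins: read the wrist's pose just before it. calibration takes no time and is no camera call; for the wrist camera it gives the pose at the moment of the call.
- finish_job(): hands the job in, once; it reports no verdict.
The state is a dict: "time_s": time; "joints": joint angles; "dq": joint speeds; "tau": joint torques, N m; "eef_pos": TCP position; "ee_rot": TCP orientation; "force": force on the tool from outside, world axes, zero at the start; "wrist_torque": the same for the moment, N m; "grip_width": opening from 0.0 (shut) to 1.0 (fully open).
Only numpy, scipy, OpenCV 4.12 (cv2) and the standard library are available. Lean on these libraries where they do the work, as an engineer would, in place of code of your own. Each camera call takes 0.05 s, during which the arm holds its last target.

## Working session

There is one attempt and no reset: what is moved stays moved. The work goes in short steps, Python scripts to look and compute and a shell command to move; the robot and the scene stay as the last step left them, time stands still between calls to the robot, and variables do not carry over. Pictures are saved under pics/ and viewed, and the job is handed in when it is done.

```bash
ls; mkdir -p pics; python3 - <<'E'
from rig import *
import cv2
s=sense(); print(s)
import rig
print(grasp_offset if not callable(grasp_offset) else grasp_offset())
for n in ("top","side","wrist"):
    c=calibration(n); print(n,c)
    p,d=capture(n); cv2.imwrite(f"pics/{n}0.png",p[:,:,::-1]); 
    import numpy as np; np.save(f"pics/{n}0.npy",d)
E
```

```text
pics
{'time_s': 0.0, 'joints': array([-1.38836578e+00,  3.13446769e-01,  1.49845931e+00, -2.38163930e-05,
        1.33097840e+00, -2.23362336e-01]), 'dq': array([-1.98770093e-03, -2.26517451e-03,  3.18101318e-06,  5.06696767e-04,
        3.90268504e-04, -1.32247550e-03]), 'tau': array([ 1.03205981e-03, -4.12263787e+01, -2.59748447e+01, -1.58124249e-05,
        4.16958559e-03, -8.05302022e-06]), 'eef_pos': array([ 207.19516524, -482.10035732,  230.72835943]), 'ee_rot': array([ 0.59017592,  0.389312  ,  0.59082028, -0.38866433]), 'force': array([-0.47724567, -0.6695507 , -0.13861245]), 'wrist_torque': array([ 0.06659866, -0.05130356, -0.02577311]), 'grip_width': 0.9984156609118138}
18.700000000000003
top {'intrinsics': array([[379.95455087,   0.        , 274.88470218],
       [  0.        , 379.95455087, 210.25267803],
       [  0.        ,   0.        ,   1.        ]]), 'world_from_camera': array([[-2.65415367e-03,  9.93373361e-01, -1.14901356e-01,
         4.34319261e+02],
       [-9.99966626e-01, -1.74868385e-03,  7.98049020e-03,
         2.78243801e+00],
       [ 7.72668023e-03,  1
[... 521 characters left out ...]
.09537392e-03,  8.93260397e-01,  4.49538279e-01,
         7.22088763e+02],
       [ 0.00000000e+00,  0.00000000e+00,  0.00000000e+00,
         1.00000000e+00]])}
wrist {'intrinsics': array([[323.45515785,   0.        , 277.89235326],
       [  0.        , 323.45515785, 218.29292756],
       [  0.        ,   0.        ,   1.        ]]), 'world_from_camera': array([[ 3.94805107e-01,  8.72705049e-01,  2.87253938e-01,
         2.79581328e+02],
       [-9.18763587e-01,  3.75539126e-01,  1.21835286e-01,
        -4.51247377e+02],
       [-1.54882380e-03, -3.12019651e-01,  9.50074386e-01,
         3.73309595e+02],
       [ 0.00000000e+00,  0.00000000e+00,  0.00000000e+00,
         1.00000000e+00]])}
```

View pics/top0.png

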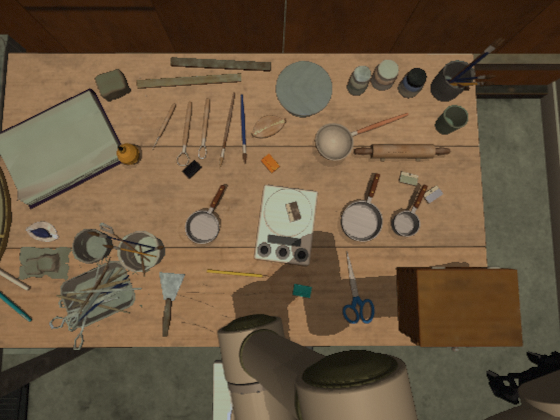

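View pics/side0.png

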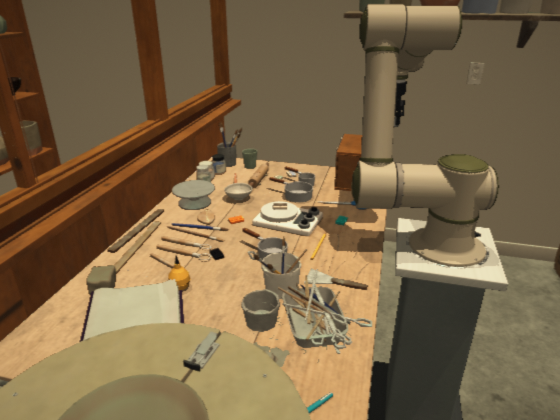

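View pics/wrist0.png

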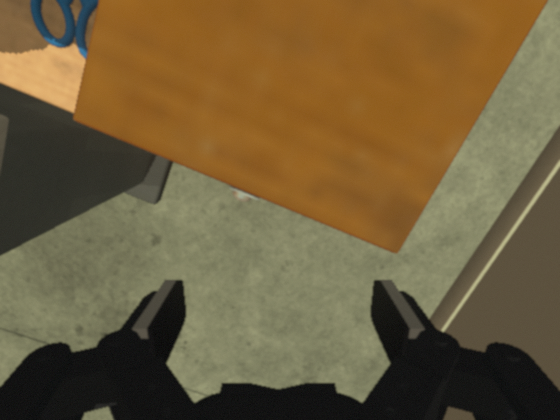

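```bash
cat > h.py <<'E'
from rig import sense, capture, calibration, grasp_offset
import numpy as np, cv2
from scipy.spatial.transform import Rotation as R
def cloud(d,c):
    K=c["intrinsics"];T=c["world_from_camera"]
    v,u=np.mgrid[:d.shape[0],:d.shape[1]]
    P=np.stack([(u-K[0,2])/K[0,0]*d,-(v-K[1,2])/K[1,1]*d,-d],-1)
    return P@T[:3,:3].T+T[:3,3]
def plane(px,c,z):
    K=c["intrinsics"];T=c["world_from_camera"]
    px=np.atleast_2d(px).astype(float)
    r=np.stack([(px[:,0]-K[0,2])/K[0,0],-(px[:,1]-K[1,2])/K[1,1],-np.ones(len(px))],-1)@T[:3,:3].T
    t=(z-T[2,3])/r[:,2]
    return T[:3,3]+r*t[:,None]
def proj(p,c):
    K=c["intrinsics"];T=c["world_from_camera"]
    q=(np.atleast_2d(p)-T[:3,3])@T[:3,:3]
    return np.stack([K[0,0]*q[:,0]/-q[:,2]+K[0,2],K[1,1]*-q[:,1]/-q[:,2]+K[1,2]],-1)
def rot(q): return R.from_quat([q[1],q[2],q[3],q[0]])
def down(yaw):
    "tool x down; tool z (jaw axis) horizontal at world angle yaw (deg)"
    a=np.radians(yaw); x=np.array([0,0,-1.]); z=np.array([np.cos(a),np.sin(a),0]); y=np.cross(z,x)
    return R.from_matrix(np.stack([x,y,z],1))
def rows(wps):
    "wps: list of (tcp xyz, jaw yaw deg or None)"
    s=sense(); p0=s["eef_pos"]; r0=rot(s["ee_rot"]); M=r0.as_matrix()
    zz=M[:,2]; cur=np.degrees(np.arctan2(zz[1],zz[0]))
    print("t",round(s["time_s"],2),"tcp",p0.round(1),"jawyaw",round(cur,1),"j",s["joints"].round(2),"F",s["force"].round(1),"grip",round(s["grip_width"],3))
    pp=p0;rp=r0
    for p,y in wps:
        p=np.array(p,float)
        if y is None: y=cur
        y=cur+((y-cur+90)%180-90)
        lin=(r0.inv().apply(p-p0))/300; rv=(r0.inv()*down(y)).as_rotvec()/.5
        r1=down(y); n=max(np.linalg.norm(p-pp)/41.7,np.degrees((rp.inv()*r1).magnitude())/7.16)
        print("lin",lin.round(3).tolist(),"rot",rv.round(3).tolist(),"yaw",round(y,1),"rows>=%.1f"%n)
        pp=p;rp=r1
E
python3 - <<'E'
from h import *
c=calibration("top"); d=np.load("pics/top0.npy"); P=cloud(d,c)
im=cv2.imread("pics/top0.png")
def at(u,v): print((u,v),P[v,u].round(0))
for uv in [(203,227),(361,222),(405,223),(335,142),(290,212),(293,211),(301,291),(460,300),(265,250),(284,252),(301,254),(240,272),(409,178),(432,195),(355,300),(230,340),(128,153)]: at(*uv)
print("table z",np.median(P[230:260,330:345,2]))
# height map of table
z=P[...,2]; 
hm=np.clip(z,-20,120); hm=((hm+20)/140*255).astype(np.uint8)
cv2.imwrite("pics/hm.png",cv2.applyColorMap(hm,cv2.COLORMAP_JET))
cr=im[150:310,170:460]; cv2.imwrite("pics/crop0.png",cv2.resize(cr,None,fx=2.75,fy=2.75,interpolation=cv2.INTER_CUBIC))
E
```

```text
(203, 227) [509. 192.   7.]
(361, 222) [ 522. -244.    3.]
(405, 223) [ 519. -367.    2.]
(335, 142) [ 750. -177.    1.]
(290, 212) [545. -45.  50.]
(293, 211) [548. -53.  49.]
(301, 291) [336. -75.   9.]
(460, 300) [ 329. -429.  163.]
(265, 250) [445.  21.  45.]
(284, 252) [440. -29.  44.]
(301, 254) [435. -74.  44.]
(240, 272) [386.  90.   3.]
(409, 178) [ 645. -381.    8.]
(432, 195) [ 596. -442.   11.]
(355, 300) [ 311. -221.    6.]
(230, 340) [264.  87. 263.]
(128, 153) [703. 386.  59.]
table z 0.37329294025300896
```

View pics/crop0.png

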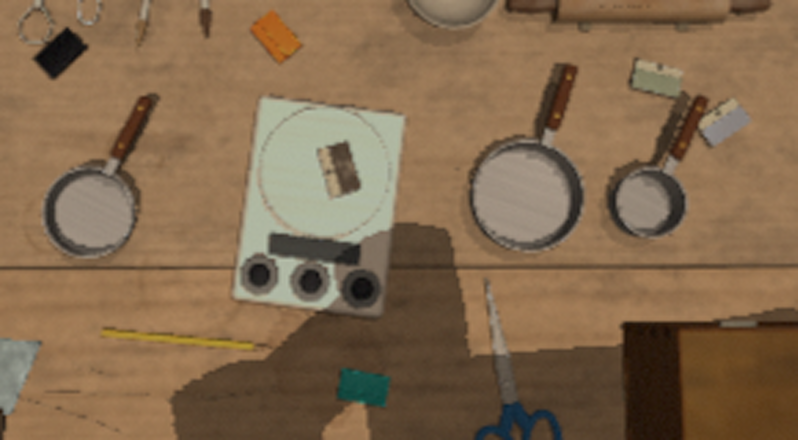

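View pics/hm.png

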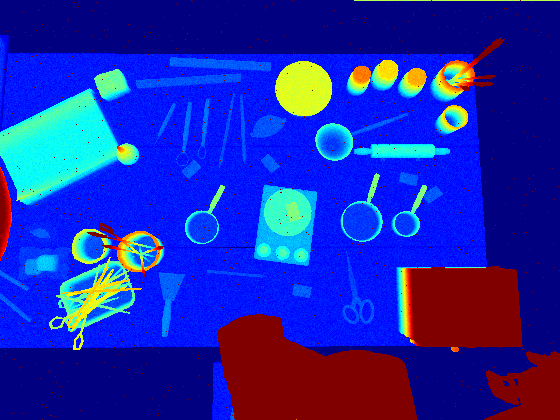

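```bash
cat >> h.py <<'E'
from scipy.optimize import least_squares
def grab(name,tag=None):
    c=calibration(name); p,d=capture(name)
    if tag: cv2.imwrite(f"pics/{tag}.png",p[:,:,::-1]); np.save(f"pics/{tag}.npy",d)
    return c,p,d
RAD={1:55,2:45,3:35,4:25}
def pan(P,near,r,z0=0,win=75):
    "P cloud; rim outer radius r; z0 underside height. returns centre and handle angle"
    m=np.isfinite(P[...,2]); q=P[m].reshape(-1,3)
    dd=np.hypot(q[:,0]-near[0],q[:,1]-near[1])
    rim=q[(dd<r+25)&(q[:,2]>z0+34)&(q[:,2]<z0+43)&(dd>r-25)]
    f=lambda x:np.hypot(rim[:,0]-x[0],rim[:,1]-x[1])-(r-1.25)
    s=least_squares(f,near[:2],loss="soft_l1",f_scale=2); c=s.x
    # handle points
    dx=q[:,:2]-c; R_=np.hypot(*dx.T)
    hd=(R_>r+14)&(R_<r+78)&(q[:,2]>z0+45)&(q[:,2]<z0+56)
    h=dx[hd]; a=np.arctan2(h[:,1],h[:,0]); 
    if len(h)==0: return c,None,len(rim),0,None
    # line fit
    vx,vy,x0,y0=cv2.fitLine(h.astype(np.float32),cv2.DIST_HUBER,0,.01,.01).ravel()
    if vx*h[:,0].mean()+vy*h[:,1].mean()<0: vx,vy=-vx,-vy
    off=vx*y0-vy*x0
    res=np.sqrt(np.mean(f(c)**2))
    g=c+np.array([x0,y0])+np.array([vx,vy])*(80-(vx*x0+vy*y0))
    return c.round(1),round(float(np.degrees(np.arctan2(vy,vx))),1),len(rim),len(h),("lineoff",round(float(off),1),"rms",round(res,1),"grip",g.round(1))
E
python3 - <<'E'
from h import *
c=calibration("top"); d=np.load("pics/top0.npy"); P=cloud(d,c)
for k,n in {1:(522,-244),2:(509,192),3:(519,-367)}.items():
    for r in (25,35,45,55): 
        o=pan(P,n,r); print(k,r,o)
# platform
q=P.reshape(-1,3); 
m=(np.hypot(q[:,0]-550,q[:,1]+40)<85)&(q[:,2]>34)&(q[:,2]<56)
h=q[m]; (cx,cy),rr=cv2.minEnclosingCircle(h[h[:,0]>490][:,:2].astype(np.float32)); print("plat",cx,cy,rr)
t=P[...,2]
m=((np.hypot(P[...,0]-550,P[...,1]+40)<64)&(P[...,2]>45.5)).astype(np.uint8); m=cv2.morphologyEx(m,cv2.MORPH_OPEN,np.ones((3,3)))
print("tile rect",cv2.minAreaRect(P[m>0][:,:2].astype(np.float32)), m.sum(), np.median(P[m>0][:,2]))
b=((abs(P[...,2]-22)<7)|((abs(P[...,2]-40)<8)))&(abs(P[...,0]-510)<130)&(abs(P[...,1]+40)<105)
b=cv2.morphologyEx(b.astype(np.uint8),cv2.MORPH_OPEN,np.ones((5,5)))
n,l,st,_=cv2.connectedComponentsWithStats(b); k=1+np.argmax(st[1:,4]); print("scale",cv2.minAreaRect(P[l==k][:,:2].astype(np.float32)))
E
```

```text
1 25 (array([ 522. , -268.5]), -18.0, 66, 90, ('lineoff', 28.9, 'rms', np.float64(11.2), 'grip', array([ 607. , -265.8])))
1 35 (array([ 522.8, -254.3]), -18.1, 134, 109, ('lineoff', 15.7, 'rms', np.float64(20.1), 'grip', array([ 603.7, -264.3])))
1 45 (array([ 523.6, -243.4]), -17.4, 154, 117, ('lineoff', 4.1, 'rms', np.float64(10.3), 'grip', array([ 601.2, -263.4])))
1 55 (array([ 522.5, -236.7]), -18.2, 157, 124, ('lineoff', -1.0, 'rms', np.float64(4.8), 'grip', array([ 598.2, -262.6])))
2 25 (array([509.6, 201.2]), -28.4, 114, 95, ('lineoff', -9.1, 'rms', np.float64(20.3), 'grip', array([575.6, 155.1])))
2 35 (array([508.8, 197.2]), -46.6, 115, 121, ('lineoff', 21.8, 'rms', np.float64(10.3), 'grip', array([579.5, 154. ])))
2 45 (array([507.4, 190.2]), -44.6, 115, 139, ('lineoff', 27.1, 'rms', np.float64(1.4), 'grip', array([583.4, 153.3])))
2 55 (array([506.5, 179.6]), -44.6, 115, 114, ('lineoff', 37.6, 'rms', np.float64(11.4), 'grip', array([589.9, 150.2])))
3 25 (array([ 515.5, -362.8]), -27.1, 105, 121, ('lineoff', 7.0, 'rms', np.float64(10.9), 'grip', array([ 590. , -392.9])))
3 35 (array([ 515.7, -356.4]), -27.2, 105, 127, ('lineoff', 1.5, 'rms', np.float64(3.0), 'grip', array([ 587.5, -391.6])))
3 45 (array([ 522.5, -347.9]), 88.8, 105, 180, ('lineoff', -73.9, 'rms', np.float64(11.0), 'grip', array([ 598. , -269.4])))
3 55 (array([ 531.4, -371. ]), 93.9, 81, 117, ('lineoff', -73.6, 'rms', np.float64(18.5), 'grip', array([ 599.5, -286.3])))
plat 546.592529296875 -38.55598449707031 63.61471939086914
tile rect ((547.6591796875, -53.00562286376953), (47.93073272705078, 30.517868041992188), 15.86179256439209) 195 50.078452500182266
scale ((514.7826538085938, -34.28541564941406), (149.64703369140625, 204.59066772460938), 82.31840515136719)
```

```bash
python3 - <<'E'
from h import *
rows([((380,-265,240),None),((400,-250,235),-46),((547.7,-53,200),-74.1)])
E
```

```text
t 0.15 tcp [ 207.2 -482.2  230.9] jawyaw -66.7 j [-1.39  0.31  1.5  -0.    1.33 -0.22] F [ 0.3  0.2 -1.2] grip 0.998
lin [-0.03, 0.815, -0.438] rot [-0.0, -0.002, -0.0] yaw -66.7 rows>=6.7
lin [-0.013, 0.896, -0.457] rot [-0.724, -0.002, -0.001] yaw -46.0 rows>=2.9
lin [0.104, 1.607, -0.866] rot [0.257, -0.002, -0.0] yaw -74.1 rows>=6.0
```

```bash
python3 -m jog '[{"linear":[-0.05,0.3,-0.16],"rotation":[0,0,0],"grip":70},{"linear":[-0.05,0.6,-0.32],"rotation":[0.1,0,0],"grip":70},{"linear":[-0.04,0.9,-0.48],"rotation":[0.25,0,0],"grip":70},{"linear":[-0.04,0.9,-0.48],"rotation":[0.25,0,0],"grip":70},{"linear":[-0.04,0.9,-0.48],"rotation":[0.25,0,0],"grip":70},{"linear":[-0.04,0.9,-0.48],"rotation":[0.25,0,0],"grip":70},{"linear":[-0.04,0.9,-0.48],"rotation":[0.25,0,0],"grip":70},{"linear":[-0.04,0.9,-0.48],"rotation":[0.25,0,0],"grip":70},{"linear":[-0.04,0.9,-0.48],"rotation":[0.25,0,0],"grip":70},{"linear":[-0.04,0.9,-0.48],"rotation":[0.25,0,0],"grip":70},{"linear":[-0.04,0.9,-0.48],"rotation":[0.25,0,0],"grip":70},{"linear":[-0.04,0.9,-0.48],"rotation":[0.25,0,0],"grip":70}]' 30
python3 - <<'E'
from h import *
rows([((547.7,-53,150),-74.1),((547.7,-53,70),-74.1),((547.7,-53,40),-74.1)])
E
```

```text
time_s: 1.15
eef_pos: [397.8, -244.3, 242.9]
ee_rot: [0.564, 0.426, 0.565, -0.425]
force: [-0.5, -0.4, 0.2]
grip_width: 0.823
t 1.15 tcp [ 397.8 -244.3  242.9] jawyaw -74.0 j [-0.8   0.18  1.64  0.    1.32  0.49] F [-0.5 -0.4  0.2] grip 0.823
lin [0.31, 0.656, -0.475] rot [0.003, -0.002, 0.0] yaw -74.1 rows>=6.2
lin [0.577, 0.656, -0.475] rot [0.003, -0.002, 0.0] yaw -74.1 rows>=1.9
lin [0.677, 0.656, -0.475] rot [0.003, -0.002, 0.0] yaw -74.1 rows>=0.7
```

```bash
python3 -m jog '[{"linear":[0.05,0.1,-0.07],"rotation":[0,0,0],"grip":70},{"linear":[0.15,0.3,-0.22],"rotation":[0,0,0],"grip":70},{"linear":[0.25,0.5,-0.36],"rotation":[0,0,0],"grip":70},{"linear":[0.31,0.656,-0.475],"rotation":[0,0,0],"grip":70},{"linear":[0.31,0.656,-0.475],"rotation":[0,0,0],"grip":70},{"linear":[0.31,0.656,-0.475],"rotation":[0,0,0],"grip":70},{"linear":[0.31,0.656,-0.475],"rotation":[0,0,0],"grip":70},{"linear":[0.31,0.656,-0.475],"rotation":[0,0,0],"grip":70},{"linear":[0.31,0.656,-0.475],"rotation":[0,0,0],"grip":70},{"linear":[0.31,0.656,-0.475],"rotation":[0,0,0],"grip":70}]'
python3 - <<'E'
from h import *
grab("wrist","w1"); grab("top","t1")
rows([((547.7,-53,70),-74.1),((547.7,-53,40),-74.1)])
E
```

```text
time_s: 1.98
eef_pos: [547.3, -54.6, 150.5]
ee_rot: [0.564, 0.426, 0.564, -0.426]
force: [-0.9, -0.0, -0.1]
grip_width: 0.819
t 2.08 tcp [547.4 -54.5 150.7] jawyaw -74.1 j [-0.31  0.44  1.53  0.    1.17  0.98] F [-0.9  0.2 -0.6] grip 0.819
lin [0.269, 0.002, -0.004] rot [-0.001, -0.001, -0.001] yaw -74.1 rows>=1.9
lin [0.369, 0.002, -0.004] rot [-0.001, -0.001, -0.001] yaw -74.1 rows>=0.7
```

View pics/w1.png

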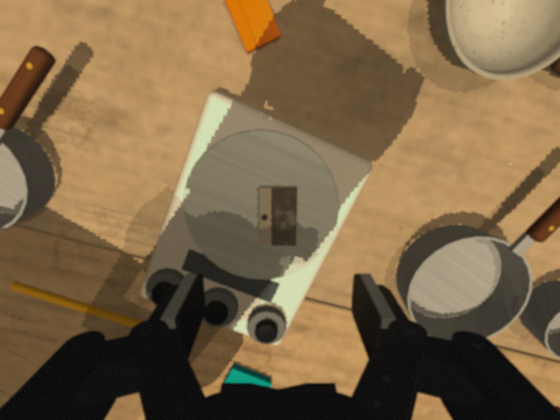

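View pics/t1.png

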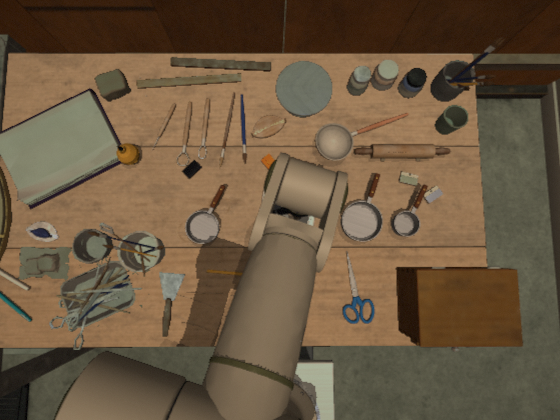

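```bash
python3 - <<'E'
from h import *
print(plane([(278,216),(268,190),(297,243)],calibration("wrist"),50))
E
python3 -m jog '[{"linear":[0.13,0.002,-0.004],"rotation":[0,0,0],"grip":60},{"linear":[0.25,0.002,-0.004],"rotation":[0,0,0],"grip":60},{"linear":[0.32,0.002,-0.004],"rotation":[0,0,0],"grip":60},{"linear":[0.365,0.002,-0.004],"rotation":[0,0,0],"grip":60},{"linear":[0.365,0.002,-0.004],"rotation":[0,0,0],"grip":60},{"linear":[0.365,0.002,-0.004],"rotation":[0,0,0],"grip":20},{"linear":[0.365,0.002,-0.004],"rotation":[0,0,0],"grip":20},{"linear":[0.365,0.002,-0.004],"rotation":[0,0,0],"grip":20},{"linear":[0.365,0.002,-0.004],"rotation":[0,0,0],"grip":20},{"linear":[0.365,0.002,-0.004],"rotation":[0,0,0],"grip":20},{"linear":[0.365,0.002,-0.004],"rotation":[0,0,0],"grip":20},{"linear":[0.365,0.002,-0.004],"rotation":[0,0,0],"grip":20}]' 40
```

```text
[[548.1437768  -54.48782833  50.        ]
 [566.24433411 -41.33956778  50.        ]
 [530.22649985 -75.62132121  50.        ]]
time_s: 3.08
eef_pos: [548.5, -53.7, 43.0]
ee_rot: [0.565, 0.427, 0.563, -0.426]
force: [-2.1, -0.5, 6.4]
grip_width: 0.337
```

```bash
python3 -m jog '[{"linear":[-0.1,0,0],"rotation":[0,0,0],"grip":20},{"linear":[-0.2,0,0],"rotation":[0,0,0],"grip":20},{"linear":[-0.2,0,0],"rotation":[0,0,0],"grip":20},{"linear":[-0.2,0,0],"rotation":[0,0,0],"grip":20}]'
python3 - <<'E'
from h import *
grab("wrist","w2")
rows([((450,92,100),-74.1),((450,92,20),-74.1),((450,92,4),-74.1)])
E
```

```text
time_s: 3.42
eef_pos: [549.2, -54.0, 105.1]
ee_rot: [0.567, 0.427, 0.562, -0.425]
force: [-0.2, 0.0, -1.0]
grip_width: 0.332
t 3.47 tcp [548.4 -53.7 103.6] jawyaw -74.1 j [-0.31  0.5   1.58  0.    1.06  0.98] F [ 0.3 -0.   0. ] grip 0.331
lin [0.01, -0.183, -0.557] rot [-0.001, 0.005, -0.008] yaw -74.1 rows>=4.2
lin [0.276, -0.184, -0.558] rot [-0.001, 0.005, -0.008] yaw -74.1 rows>=1.9
lin [0.33, -0.184, -0.558] rot [-0.001, 0.005, -0.008] yaw -74.1 rows>=0.4
```

View pics/w2.png

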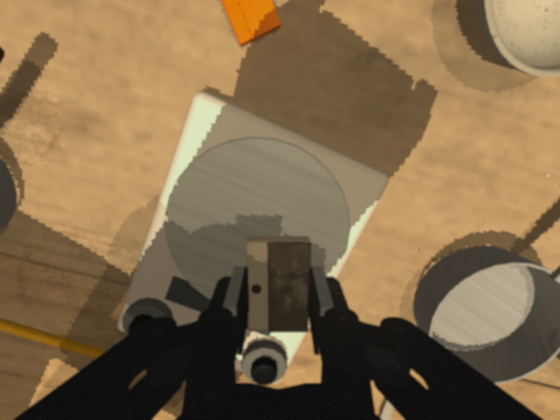

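```bash
python3 -m jog '[{"linear":[0.01,-0.046,-0.139],"rotation":[0,0,0],"grip":20},{"linear":[0.01,-0.092,-0.278],"rotation":[0,0,0],"grip":20},{"linear":[0.01,-0.14,-0.418],"rotation":[0,0,0],"grip":20},{"linear":[0.03,-0.184,-0.558],"rotation":[0,0,0],"grip":20},{"linear":[0.08,-0.184,-0.558],"rotation":[0,0,0],"grip":20},{"linear":[0.2,-0.184,-0.558],"rotation":[0,0,0],"grip":20},{"linear":[0.28,-0.184,-0.558],"rotation":[0,0,0],"grip":20},{"linear":[0.31,-0.184,-0.558],"rotation":[0,0,0],"grip":20},{"linear":[0.33,-0.184,-0.558],"rotation":[0,0,0],"grip":20},{"linear":[0.33,-0.184,-0.558],"rotation":[0,0,0],"grip":20},{"linear":[0.335,-0.184,-0.558],"rotation":[0,0,0],"grip":20},{"linear":[0.335,-0.184,-0.558],"rotation":[0,0,0],"grip":20}]'
python3 - <<'E'
from h import *
rows([((450,92,3),-74.1)])
E
```

```text
time_s: 4.47
eef_pos: [450.5, 91.9, 2.9]
ee_rot: [0.566, 0.427, 0.562, -0.425]
force: [0.1, 0.6, -0.9]
grip_width: 0.329
t 4.47 tcp [450.5  91.9   2.9] jawyaw -74.1 j [-0.05  0.51  1.92 -0.    0.71  1.24] F [ 0.1  0.6 -0.9] grip 0.329
lin [-0.0, -0.001, -0.001] rot [-0.002, 0.005, -0.01] yaw -74.1 rows>=0.0
```

```bash
python3 -m jog '[{"linear":[0.006,0,0],"rotation":[0,0,0],"grip":20},{"linear":[0.006,0,0],"rotation":[0,0,0],"grip":45},{"linear":[0.006,0,0],"rotation":[0,0,0],"grip":45},{"linear":[0.006,0,0],"rotation":[0,0,0],"grip":45},{"linear":[0.006,0,0],"rotation":[0,0,0],"grip":45},{"linear":[-0.1,0,0],"rotation":[0,0,0],"grip":45},{"linear":[-0.2,0,0],"rotation":[0,0,0],"grip":45},{"linear":[-0.3,0,0],"rotation":[0,0,0],"grip":0},{"linear":[-0.35,0,0],"rotation":[0,0,0],"grip":0},{"linear":[-0.35,0,0],"rotation":[0,0,0],"grip":0},{"linear":[-0.35,0,0],"rotation":[0,0,0],"grip":0}]'
python3 - <<'E'
from h import *
c,p,d=grab("wrist","w3"); c2,p2,d2=grab("top","t3")
P=np.array([546.6,-38.6]); a=np.radians(-7.7); Rm=np.array([[np.cos(a),-np.sin(a)],[np.sin(a),np.cos(a)]])
for n,y in (("L",50),("M",0),("R",-50)):
    k=P+Rm@[-108,y]; print(n,k.round(1)); 
    if n=='L': K=k
rows([((K[0],K[1],100),None),((K[0],K[1],60),None)])
E
```

```text
time_s: 5.38
eef_pos: [450.0, 92.0, 108.0]
ee_rot: [0.566, 0.427, 0.562, -0.425]
force: [-0.2, 0.0, -0.9]
grip_width: 0.005
L [446.3  25.4]
M [439.6 -24.1]
R [432.9 -73.7]
t 5.48 tcp [449.2  92.  106.8] jawyaw -74.2 j [-0.05  0.32  1.85 -0.    0.97  1.24] F [-0.1 -0.7 -0.4] grip 0.004
lin [0.023, -0.07, 0.211] rot [0.0, 0.004, -0.006] yaw -74.2 rows>=1.6
lin [0.156, -0.071, 0.211] rot [0.0, 0.004, -0.006] yaw -74.2 rows>=1.0
```

View pics/w3.png

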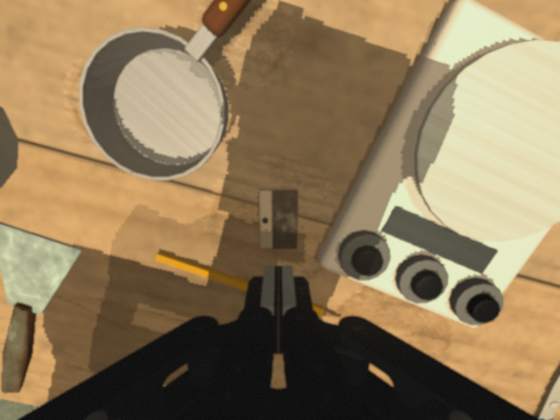

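View pics/t3.png

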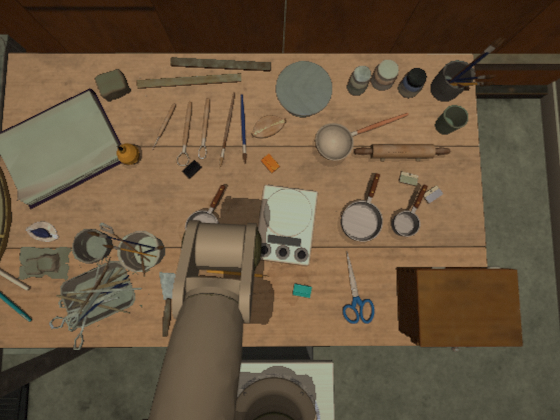

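```bash
python3 - <<'E'
from h import *
c=calibration("wrist"); d=np.load("pics/w3.npy"); P=cloud(d,c)
im=cv2.imread("pics/w3.png")
for n,(u,v) in {"L":(367,259),"M":(427,284),"R":(484,306)}.items():
    print(n,P[v,u].round(1), "around:",P[v-3:v+4,u-3:u+4].reshape(-1,3).mean(0).round(1))
    print([ (i,P[v,u+i].round(0).tolist()) for i in (-24,-20,-16,-12,-8,0,8,12,16,20,24)])
print("tile",P[218,278])
x,y,w,h=330,220,190,110
cv2.imwrite("pics/k.png",cv2.resize(im[y:y+h,x:x+w],None,fx=4,fy=4,interpolation=cv2.INTER_CUBIC))
E
```

```text
L [447.5  25.8  41.1] around: [447.7  26.   41.6]
[(-24, [439.0, 39.0, 32.0]), (-20, [440.0, 36.0, 32.0]), (-16, [441.0, 34.0, 33.0]), (-12, [445.0, 34.0, 41.0]), (-8, [446.0, 31.0, 42.0]), (0, [448.0, 26.0, 41.0]), (8, [449.0, 21.0, 41.0]), (12, [450.0, 18.0, 42.0]), (16, [447.0, 10.0, 32.0]), (20, [448.0, 8.0, 32.0]), (24, [445.0, -1.0, 20.0])]
M [441.  -22.6  42. ] around: [440.9 -22.8  41.8]
[(-24, [432.0, -11.0, 33.0]), (-20, [433.0, -14.0, 32.0]), (-16, [435.0, -15.0, 36.0]), (-12, [438.0, -16.0, 40.0]), (-8, [439.0, -18.0, 41.0]), (0, [441.0, -23.0, 42.0]), (8, [443.0, -28.0, 42.0]), (12, [444.0, -31.0, 42.0]), (16, [441.0, -40.0, 33.0]), (20, [441.0, -43.0, 33.0]), (24, [438.0, -55.0, 21.0])]
R [435.5 -71.   41.9] around: [435.5 -71.1  41.8]
[(-24, [426.0, -61.0, 33.0]), (-20, [427.0, -64.0, 33.0]), (-16, [429.0, -65.0, 35.0]), (-12, [432.0, -65.0, 39.0]), (-8, [433.0, -67.0, 40.0]), (0, [436.0, -71.0, 42.0]), (8, [437.0, -77.0, 42.0]), (12, [438.0, -79.0, 42.0]), (16, [435.0, -91.0, 32.0]), (20, [422.0, -127.0, -2.0]), (24, [423.0, -130.0, -1.0])]
tile [449.4061117   91.66135338   8.21293308]
```

View pics/k.png

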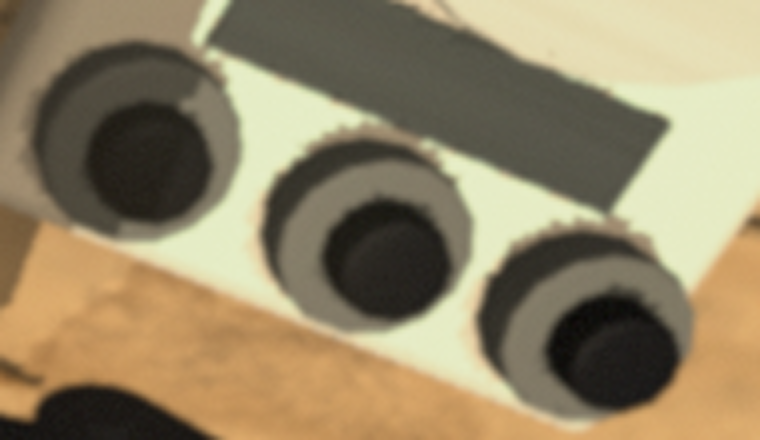

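```bash
python3 -m jog '[{"linear":[0,-0.035,0.1],"rotation":[0,0,0],"grip":0},{"linear":[0.03,-0.07,0.211],"rotation":[0,0,0],"grip":0},{"linear":[0.1,-0.07,0.211],"rotation":[0,0,0],"grip":0},{"linear":[0.18,-0.07,0.211],"rotation":[0,0,0],"grip":0},{"linear":[0.19,-0.07,0.211],"rotation":[0,0,0],"grip":0},{"linear":[0.19,-0.07,0.211],"rotation":[0,0,0],"grip":0},{"linear":[0.19,-0.07,0.211],"rotation":[0,0,0],"grip":0}]'
python3 - <<'E'
from h import *
rows([((446.8,25.4,46),None),((446.8,25.4,38),None),((446.8,25.4,36),None)])
E
```

```text
time_s: 6.07
eef_pos: [446.6, 25.5, 50.0]
ee_rot: [0.565, 0.427, 0.563, -0.426]
force: [1.1, 0.1, 0.5]
grip_width: -0.001
t 6.07 tcp [446.6  25.5  50. ] jawyaw -74.1 j [-0.21  0.39  1.93 -0.    0.81  1.09] F [1.1 0.1 0.5] grip -0.001
lin [0.013, 0.0, 0.001] rot [0.0, 0.004, -0.005] yaw -74.1 rows>=0.1
lin [0.04, 0.0, 0.001] rot [0.0, 0.004, -0.005] yaw -74.1 rows>=0.2
lin [0.047, 0.0, 0.001] rot [0.0, 0.004, -0.005] yaw -74.1 rows>=0.0
```

```bash
python3 -m jog '[{"linear":[0.02,0,0],"rotation":[0,0,0],"grip":0},{"linear":[0.03,0,0],"rotation":[0,0,0],"grip":0},{"linear":[0.038,0,0],"rotation":[0,0,0],"grip":0},{"linear":[0.038,0,0],"rotation":[0,0,0],"grip":0},{"linear":[0.038,0,0],"rotation":[0,0,0],"grip":0}]'
```

```text
time_s: 6.48
eef_pos: [447.1, 25.7, 39.0]
ee_rot: [0.566, 0.427, 0.563, -0.426]
force: [1.3, 1.6, 3.7]
grip_width: 0.006
```

```bash
python3 -m jog '[{"linear":[0.006,0,0],"rotation":[0,0,0],"grip":0},{"linear":[0.006,0,0],"rotation":[0,0,0],"grip":0}]'; python3 -m jog '[{"linear":[0.004,0,0],"rotation":[0,0,0],"grip":0},{"linear":[0.004,0,0],"rotation":[0,0,0],"grip":0}]'
```

```text
time_s: 6.65
eef_pos: [447.2, 25.7, 37.9]
ee_rot: [0.566, 0.427, 0.563, -0.425]
force: [-2.8, 1.3, 11.6]
grip_width: 0.002
time_s: 6.82
eef_pos: [447.3, 25.7, 37.8]
ee_rot: [0.566, 0.427, 0.563, -0.425]
force: [-3.7, 0.9, 18.4]
grip_width: 0.003
```

```bash
python3 -m jog '[{"linear":[-0.03,0,0],"rotation":[0,0,0],"grip":0},{"linear":[-0.06,0,0],"rotation":[0,0,0],"grip":0},{"linear":[-0.06,0,0],"rotation":[0,0,0],"grip":0}]'
python3 - <<'E'
from h import *
rows([((440.2,-23.8,56),-74.1),((440.2,-23.8,46),-74.1),((440.2,-23.8,37),-74.1)])
E
```

```text
time_s: 7.07
eef_pos: [447.7, 25.6, 57.0]
ee_rot: [0.567, 0.427, 0.562, -0.425]
force: [0.5, -0.4, 0.0]
grip_width: -0.001
t 7.07 tcp [447.7  25.6  57. ] jawyaw -74.1 j [-0.2   0.38  1.93 -0.    0.83  1.09] F [ 0.5 -0.4  0. ] grip -0.001
lin [0.004, -0.069, 0.151] rot [0.001, 0.007, -0.011] yaw -74.1 rows>=1.2
lin [0.037, -0.069, 0.151] rot [0.001, 0.007, -0.011] yaw -74.1 rows>=0.2
lin [0.067, -0.07, 0.151] rot [0.001, 0.007, -0.011] yaw -74.1 rows>=0.2
```

```bash
python3 -m jog '[{"linear":[0.004,-0.069,0.151],"rotation":[0,0.006,-0.01],"grip":0},{"linear":[0.004,-0.069,0.151],"rotation":[0,0.006,-0.01],"grip":0},{"linear":[0.004,-0.069,0.151],"rotation":[0,0.006,-0.01],"grip":0},{"linear":[0.03,-0.069,0.151],"rotation":[0,0.006,-0.01],"grip":0},{"linear":[0.05,-0.069,0.151],"rotation":[0,0.006,-0.01],"grip":0},{"linear":[0.063,-0.07,0.151],"rotation":[0,0.006,-0.01],"grip":0},{"linear":[0.065,-0.07,0.151],"rotation":[0,0.006,-0.01],"grip":0},{"linear":[0.065,-0.07,0.151],"rotation":[0,0.006,-0.01],"grip":0},{"linear":[0.065,-0.07,0.151],"rotation":[0,0.006,-0.01],"grip":0}]'
```

```text
time_s: 7.82
eef_pos: [440.3, -23.2, 37.9]
ee_rot: [0.565, 0.426, 0.564, -0.426]
force: [-3.1, -0.2, 15.1]
grip_width: -0.002
```

```bash
python3 -m jog '[{"linear":[-0.1,0,0],"rotation":[0,0,0],"grip":0},{"linear":[-0.2,0,0],"rotation":[0,0,0],"grip":0},{"linear":[-0.3,0,0],"rotation":[0,0,0],"grip":0},{"linear":[-0.3,0,0],"rotation":[0,0,0],"grip":30},{"linear":[-0.3,0,0],"rotation":[0,0,0],"grip":30}]'
python3 - <<'E'
from h import *
c,p,d=grab("top","t4"); P=cloud(d,c)
print(pan(P,(522,-238),55)); print(pan(P,(516,-358),35))
rows([((598,-262.6,140),-108.2)])
E
```

```text
time_s: 8.23
eef_pos: [440.5, -22.6, 128.2]
ee_rot: [0.566, 0.426, 0.564, -0.425]
force: [-0.1, 0.2, -0.8]
grip_width: 0.276
(array([ 522.4, -236.7]), -19.0, 157, 126, ('lineoff', 0.2, 'rms', np.float64(2.4), 'grip', array([ 598.2, -262.5])))
(array([ 515.4, -356.2]), -27.1, 100, 132, ('lineoff', 1.2, 'rms', np.float64(1.8), 'grip', array([ 587.1, -391.6])))
t 8.28 tcp [439.8 -22.5 127.1] jawyaw -74.0 j [-0.32  0.25  1.88 -0.    1.01  0.97] F [ 0.5  1.2 -0.1] grip 0.349
lin [-0.043, 0.286, 0.915] rot [1.195, 0.001, -0.0] yaw -108.2 rows>=6.9
```

View pics/t4.png

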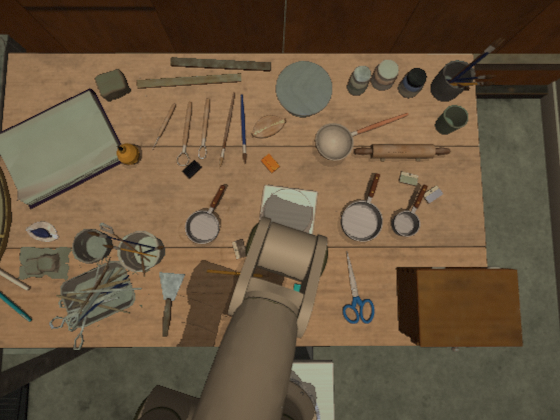

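```bash
python3 -m jog '[{"linear":[-0.043,0.04,0.13],"rotation":[0.2,0,0],"grip":40},{"linear":[-0.043,0.08,0.26],"rotation":[0.4,0,0],"grip":40},{"linear":[-0.043,0.12,0.39],"rotation":[0.6,0,0],"grip":40},{"linear":[-0.043,0.16,0.52],"rotation":[0.8,0,0],"grip":40},{"linear":[-0.043,0.2,0.65],"rotation":[1,0,0],"grip":40},{"linear":[-0.043,0.25,0.78],"rotation":[1,0,0],"grip":40},{"linear":[-0.043,0.286,0.915],"rotation":[1,0,0],"grip":40},{"linear":[-0.043,0.286,0.915],"rotation":[1,0,0],"grip":40},{"linear":[-0.043,0.286,0.915],"rotation":[1,0,0],"grip":40},{"linear":[-0.043,0.286,0.915],"rotation":[1,0,0],"grip":40},{"linear":[-0.043,0.286,0.915],"rotation":[1,0,0],"grip":40}]'
python3 - <<'E'
from h import *
c,p,d=grab("wrist","w5"); P=cloud(d,c)
print(pan(P,(522,-238),55))
rows([((598.2,-262.5,60),-108.8),((598.2,-262.5,26),-108.8)])
E
```

```text
time_s: 9.2
eef_pos: [597.6, -261.2, 139.1]
ee_rot: [-0.442, -0.551, -0.443, 0.552]
force: [0.4, -0.3, 0.6]
grip_width: 0.469
(array([ 522.8, -238.9]), -19.0, 1144, 1601, ('lineoff', -0.3, 'rms', np.float64(1.0), 'grip', array([ 598.4, -265.2])))
t 9.25 tcp [ 597.8 -261.3  139.7] jawyaw -102.5 j [-0.59  0.67  1.19 -0.    1.28  1.2 ] F [ 0.3  0.1 -0.3] grip 0.47
lin [0.266, 0.002, 0.004] rot [0.218, -0.0, 0.002] yaw -108.8 rows>=1.9
lin [0.379, 0.003, 0.004] rot [0.218, -0.0, 0.002] yaw -108.8 rows>=0.8
```

View pics/w5.png

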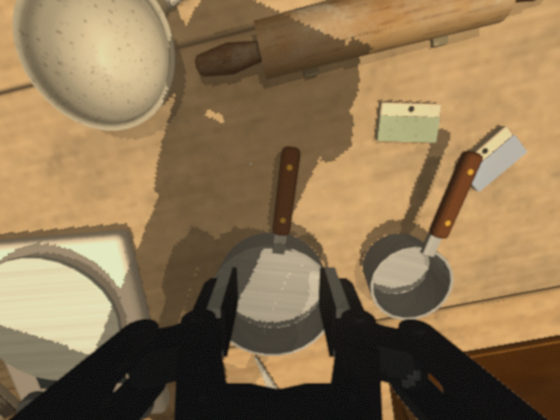

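```bash
python3 -m jog '[{"linear":[0.1,0.003,0.008],"rotation":[0.218,0,0],"grip":40},{"linear":[0.2,0.005,0.01],"rotation":[0.218,0,0],"grip":40},{"linear":[0.3,0.005,0.01],"rotation":[0.218,0,0],"grip":40},{"linear":[0.36,0.005,0.01],"rotation":[0.218,0,0],"grip":40},{"linear":[0.379,0.005,0.01],"rotation":[0.218,0,0],"grip":40},{"linear":[0.379,0.005,0.01],"rotation":[0.218,0,0],"grip":40},{"linear":[0.379,0.005,0.01],"rotation":[0.218,0,0],"grip":5},{"linear":[0.379,0.005,0.01],"rotation":[0.218,0,0],"grip":5},{"linear":[0.379,0.005,0.01],"rotation":[0.218,0,0],"grip":5},{"linear":[0.379,0.005,0.01],"rotation":[0.218,0,0],"grip":5},{"linear":[0.379,0.005,0.01],"rotation":[0.218,0,0],"grip":5},{"linear":[0.379,0.005,0.01],"rotation":[0.218,0,0],"grip":5},{"linear":[0.379,0.005,0.01],"rotation":[0.218,0,0],"grip":5}]' 90
python3 -m jog '[{"linear":[-0.05,0,0],"rotation":[0,0,0],"grip":5},{"linear":[-0.1,0,0],"rotation":[0,0,0],"grip":5},{"linear":[-0.2,0,0],"rotation":[0,0,0],"grip":5},{"linear":[-0.3,0,0],"rotation":[0,0,0],"grip":5},{"linear":[-0.35,0,0],"rotation":[0,0,0],"grip":5},{"linear":[-0.35,0,0],"rotation":[0,0,0],"grip":5},{"linear":[-0.35,0,0],"rotation":[0,0,0],"grip":5},{"linear":[-0.35,0,0],"rotation":[0,0,0],"grip":5}]'
python3 - <<'E'
from h import *
c,p,d=grab("wrist","w6"); grab("side","s6")
a=np.radians(-12); g=np.array([546.6,-38.6])+80*np.array([np.cos(a),np.sin(a)]); print(g)
rows([((g[0],g[1],150),-102),((g[0],g[1],80),-102)])
E
```

```text
time_s: 10.33
eef_pos: [599.5, -264.9, 28.1]
ee_rot: [0.413, 0.575, 0.411, -0.574]
force: [2.1, 1.0, 5.8]
grip_width: 0.142
time_s: 11.0
eef_pos: [598.6, -264.4, 131.4]
ee_rot: [0.412, 0.575, 0.412, -0.575]
force: [0.3, -0.3, -1.6]
grip_width: 0.144
[624.85180806 -55.23293527]
t 11.1 tcp [ 598.7 -264.4  131.2] jawyaw -108.8 j [-0.59  0.68  1.19  0.    1.27  1.3 ] F [ 0.1 -0.5 -1.2] grip 0.144
lin [-0.062, -0.142, -0.688] rot [-0.237, -0.001, 0.0] yaw -102.0 rows>=5.1
lin [0.171, -0.142, -0.688] rot [-0.237, -0.001, 0.0] yaw -102.0 rows>=1.7
```

View pics/w6.png

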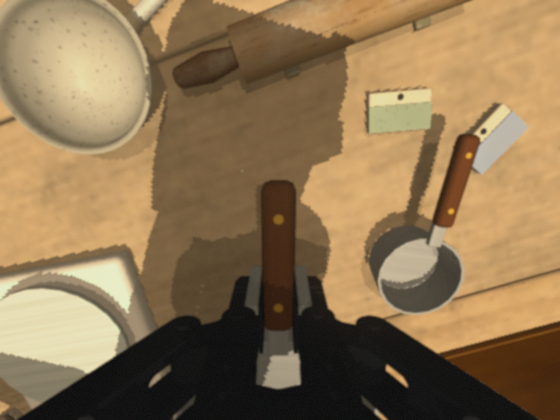

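View pics/s6.png

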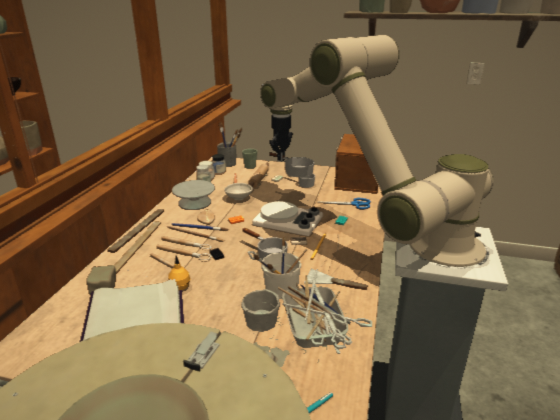

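```bash
python3 - <<'E'
from h import *
c=calibration("wrist"); d=np.load("pics/w6.npy"); P=cloud(d,c); s=sense()
r=rot(s["ee_rot"])
for v in (184,188,195,210,230,250,270,300,320,350,370,380):
    q=P[v,270:287]; q=q.mean(0); L=r.inv().apply(q-s["eef_pos"]); print(v,q.round(1),L.round(1))
im=cv2.imread("pics/w6.png")
print(r.inv().apply(plane((278,181),c,s["eef_pos"][2]+18.7+6)[0]-s["eef_pos"]))
E
```

```text
184 [ 648.5 -282.4  152.1] [-20.9  52.9   1. ]
188 [ 648.7 -282.3  160. ] [-28.8  53.2   0.8]
195 [ 644.8 -281.1  154.1] [-22.9  49.1   1. ]
210 [ 639.2 -279.2  154. ] [-22.7  43.1   1. ]
230 [ 631.4 -276.6  154.1] [-22.9  34.9   1. ]
250 [ 623.2 -273.8  153.9] [-22.7  26.3   1. ]
270 [ 614.7 -270.9  153.9] [-22.7  17.3   1. ]
300 [ 601.1 -266.3  153.5] [-22.3   2.9   1. ]
320 [ 591.7 -263.1  153.7] [-22.5  -7.    1. ]
350 [ 572.  -256.4  147.9] [-16.7 -27.8   1. ]
370 [ 524.7 -240.3  107.4] [ 23.8 -77.8   1. ]
380 [ 517.1 -237.7  107.4] [ 23.8 -85.8   1. ]
[-24.70831529  54.86651538   0.98699613]
```

```bash
python3 -m jog '[{"linear":[-0.06,-0.02,-0.1],"rotation":[-0.05,0,0],"grip":5},{"linear":[-0.07,-0.05,-0.22],"rotation":[-0.1,0,0],"grip":5},{"linear":[-0.07,-0.07,-0.34],"rotation":[-0.15,0,0],"grip":5},{"linear":[-0.07,-0.1,-0.46],"rotation":[-0.2,0,0],"grip":5},{"linear":[-0.07,-0.12,-0.58],"rotation":[-0.237,0,0],"grip":5},{"linear":[-0.06,-0.142,-0.688],"rotation":[-0.237,0,0],"grip":5},{"linear":[-0.06,-0.142,-0.688],"rotation":[-0.237,0,0],"grip":5},{"linear":[-0.06,-0.142,-0.688],"rotation":[-0.237,0,0],"grip":5},{"linear":[-0.06,-0.142,-0.688],"rotation":[-0.237,0,0],"grip":5}]'
python3 - <<'E'
from h import *
a=np.radians(-12); g=np.array([546.6,-38.6])+80.5*np.array([np.cos(a),np.sin(a)])
rows([((g[0],g[1],85),-102),((g[0],g[1],70),-102),((g[0],g[1],68),-102)])
E
```

```text
time_s: 11.85
eef_pos: [624.6, -55.8, 148.5]
ee_rot: [-0.445, -0.549, -0.445, 0.55]
force: [0.0, 0.0, -2.5]
grip_width: 0.142
t 11.85 tcp [624.6 -55.8 148.5] jawyaw -102.0 j [-0.28  0.61  1.27 -0.    1.26  1.5 ] F [ 0.   0.  -2.5] grip 0.142
lin [0.212, 0.002, -0.002] rot [-0.0, -0.0, 0.003] yaw -102.0 rows>=1.5
lin [0.262, 0.002, -0.002] rot [-0.0, -0.0, 0.003] yaw -102.0 rows>=0.4
lin [0.268, 0.002, -0.002] rot [-0.0, -0.0, 0.003] yaw -102.0 rows>=0.0
```

```bash
python3 -m jog '[{"linear":[0.1,0.002,-0.002],"rotation":[0,0,0],"grip":5},{"linear":[0.2,0.002,-0.002],"rotation":[0,0,0],"grip":5},{"linear":[0.24,0.002,-0.002],"rotation":[0,0,0],"grip":5},{"linear":[0.255,0.002,-0.002],"rotation":[0,0,0],"grip":5},{"linear":[0.265,0.002,-0.002],"rotation":[0,0,0],"grip":5},{"linear":[0.268,0.002,-0.002],"rotation":[0,0,0],"grip":5},{"linear":[0.268,0.002,-0.002],"rotation":[0,0,0],"grip":5}]'
```

```text
time_s: 12.43
eef_pos: [625.9, -55.8, 69.4]
ee_rot: [0.445, 0.55, 0.445, -0.549]
force: [0.8, -0.6, -2.5]
grip_width: 0.143
```

```bash
python3 -m jog '[{"linear":[0.003,0,0],"rotation":[0,0,0],"grip":5},{"linear":[0.004,0,0],"rotation":[0,0,0],"grip":5}]';python3 -m jog '[{"linear":[0.004,0,0],"rotation":[0,0,0],"grip":5},{"linear":[0.004,0,0],"rotation":[0,0,0],"grip":5}]'
```

```text
time_s: 12.6
eef_pos: [626.5, -56.0, 69.4]
ee_rot: [0.446, 0.55, 0.444, -0.549]
force: [-0.1, -0.3, -1.9]
grip_width: 0.145
time_s: 12.77
eef_pos: [626.7, -56.0, 68.6]
ee_rot: [0.446, 0.55, 0.444, -0.549]
force: [0.8, 0.6, -1.2]
grip_width: 0.144
```

```bash
python3 -m jog '[{"linear":[0.003,-0.004,-0.002],"rotation":[0,0,0],"grip":5},{"linear":[0.005,-0.005,-0.002],"rotation":[0,0,0],"grip":5},{"linear":[0.005,-0.005,-0.002],"rotation":[0,0,0],"grip":5},{"linear":[0.005,-0.005,-0.002],"rotation":[0,0,0],"grip":5}]'
```

```text
time_s: 13.1
eef_pos: [626.1, -55.3, 68.2]
ee_rot: [0.447, 0.551, 0.443, -0.548]
force: [-0.0, -0.9, 5.2]
grip_width: 0.142
```

```bash
python3 -m jog '[{"linear":[0,0,0],"rotation":[0,0,0],"grip":16},{"linear":[0,0,0],"rotation":[0,0,0],"grip":24},{"linear":[0,0,0],"rotation":[0,0,0],"grip":34},{"linear":[0,0,0],"rotation":[0,0,0],"grip":40},{"linear":[0,0,0],"rotation":[0,0,0],"grip":40},{"linear":[-0.1,0,0],"rotation":[0,0,0],"grip":40},{"linear":[-0.2,0,0],"rotation":[0,0,0],"grip":40},{"linear":[-0.3,0,0],"rotation":[0,0,0],"grip":40},{"linear":[-0.4,-0.02,0],"rotation":[0,0,0],"grip":40},{"linear":[-0.45,-0.3,0],"rotation":[0,0,0],"grip":40},{"linear":[-0.45,-0.3,0],"rotation":[0,0,0],"grip":40},{"linear":[-0.45,-0.3,0],"rotation":[0,0,0],"grip":40}]'
python3 - <<'E'
from h import *
c,p,d=grab("wrist","w7"); P=cloud(d,c)
print(pan(P,(546,-38),55,40))
c,p,d=grab("top","t7"); P=cloud(d,c)
print(pan(P,(508,190),45)); print(pan(P,(516,-357),35))
E
```

```text
time_s: 14.1
eef_pos: [531.5, -34.3, 202.8]
ee_rot: [0.446, 0.55, 0.445, -0.549]
force: [0.7, 0.4, 0.4]
grip_width: 0.472
(array([546.5, -38.8]), -11.9, 1705, 1894, ('lineoff', -0.3, 'rms', np.float64(1.2), 'grip', array([624.7, -55.6])))
(array([507.3, 190.2]), -44.0, 116, 137, ('lineoff', 26.3, 'rms', np.float64(1.3), 'grip', array([583.1, 153.6])))
(array([ 515.5, -356.3]), -28.0, 105, 127, ('lineoff', 2.6, 'rms', np.float64(2.2), 'grip', array([ 587.3, -391.6])))
```

View pics/w7.png

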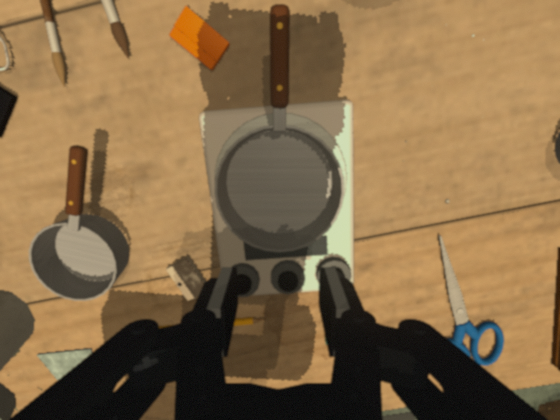

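View pics/t7.png

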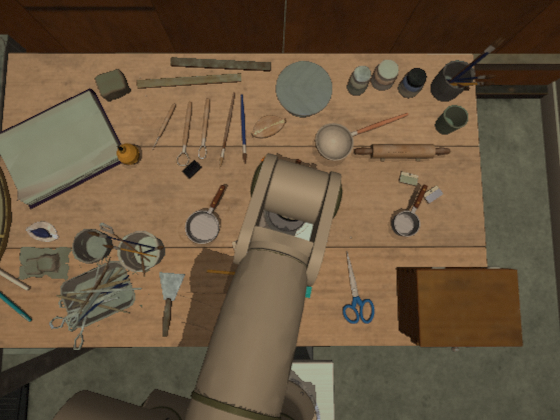

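```bash
sed -i 's|    h=dx\[hd\]; a=|    if ang is not None: hd\&=np.abs((np.degrees(np.arctan2(dx[:,1],dx[:,0]))-ang+180)%360-180)<12\n    h=dx[hd]; a=|; s|z0=0,win=75|z0=0,ang=None|' h.py
python3 - <<'E'
from h import *
c=calibration("wrist"); d=np.load("pics/w7.npy"); P=cloud(d,c)
print(pan(P,(508,190),45,0,-27))
d=np.load("pics/t7.npy"); P=cloud(d,calibration("top"))
print(pan(P,(508,190),45,0,-27))
rows([((580,154,150),-118),((580,154,28),-118)])
E
```

```text
(array([513.2, 186.4]), -27.1, 1215, 1151, ('lineoff', -2.1, 'rms', np.float64(1.6), 'grip', array([583.5, 148. ])))
(array([507.3, 190.2]), -27.1, 116, 127, ('lineoff', -0.1, 'rms', np.float64(1.3), 'grip', array([578.4, 153.7])))
t 14.2 tcp [536.5 -36.  203.4] jawyaw -102.0 j [-0.28  0.36  1.51 -0.    1.27  1.5 ] F [ 0.8 -0.8  0.9] grip 0.468
lin [0.178, 0.009, -0.65] rot [0.558, -0.001, -0.015] yaw -118.0 rows>=4.8
lin [0.584, 0.006, -0.65] rot [0.558, -0.001, -0.015] yaw -118.0 rows>=2.9
```

```bash
python3 -m jog '[{"linear":[0.02,0,-0.12],"rotation":[0.1,0,0],"grip":40},{"linear":[0.05,0,-0.25],"rotation":[0.2,0,0],"grip":40},{"linear":[0.1,0.005,-0.38],"rotation":[0.3,0,0],"grip":40},{"linear":[0.15,0.005,-0.5],"rotation":[0.45,0,0],"grip":40},{"linear":[0.178,0.005,-0.65],"rotation":[0.53,0,-0.01],"grip":40},{"linear":[0.178,0.005,-0.65],"rotation":[0.53,0,-0.01],"grip":40},{"linear":[0.178,0.005,-0.65],"rotation":[0.53,0,-0.01],"grip":40},{"linear":[0.178,0.005,-0.65],"rotation":[0.53,0,-0.01],"grip":40},{"linear":[0.178,0.005,-0.65],"rotation":[0.53,0,-0.01],"grip":40},{"linear":[0.178,0.005,-0.65],"rotation":[0.53,0,-0.01],"grip":40}]'
python3 - <<'E'
from h import *
c,p,d=grab("wrist","w8"); P=cloud(d,c)
o=pan(P,(508,190),45,0,-27); print(o); g=o[4][5]
rows([((g[0],g[1],60),o[1]-90),((g[0],g[1],28),o[1]-90)])
E
```

```text
time_s: 15.03
eef_pos: [579.3, 153.0, 150.3]
ee_rot: [0.369, 0.605, 0.367, -0.603]
force: [0.8, -0.2, 0.0]
grip_width: 0.472
(array([507.8, 188.8]), -27.2, 953, 1396, ('lineoff', -0.3, 'rms', np.float64(1.0), 'grip', array([578.9, 152.1])))
t 15.08 tcp [579.3 153.1 150.3] jawyaw -117.3 j [ 0.06  0.54  1.38 -0.    1.22  2.11] F [ 0.5 -0.8 -0.2] grip 0.468
lin [0.301, -0.0, 0.004] rot [-0.003, -0.002, -0.006] yaw -117.2 rows>=2.2
lin [0.408, -0.001, 0.004] rot [-0.003, -0.002, -0.006] yaw -117.2 rows>=0.8
```

View pics/w8.png

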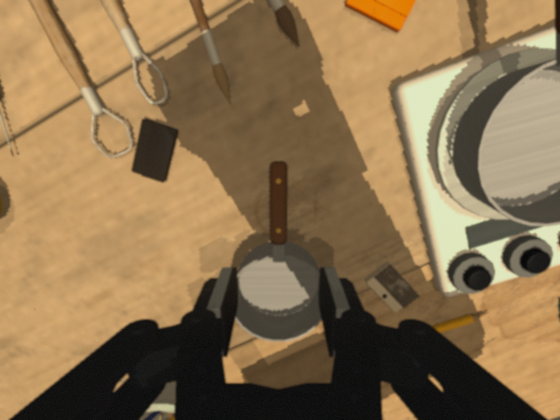

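```bash
python3 -m jog '[{"linear":[0.1,0,0.004],"rotation":[0,0,0],"grip":40},{"linear":[0.2,0,0.004],"rotation":[0,0,0],"grip":40},{"linear":[0.3,0,0.004],"rotation":[0,0,0],"grip":40},{"linear":[0.38,0,0.004],"rotation":[0,0,0],"grip":40},{"linear":[0.408,0,0.004],"rotation":[0,0,0],"grip":40},{"linear":[0.408,0,0.004],"rotation":[0,0,0],"grip":40},{"linear":[0.408,0,0.004],"rotation":[0,0,0],"grip":5},{"linear":[0.408,0,0.004],"rotation":[0,0,0],"grip":5},{"linear":[0.408,0,0.004],"rotation":[0,0,0],"grip":5},{"linear":[0.408,0,0.004],"rotation":[0,0,0],"grip":5},{"linear":[0.408,0,0.004],"rotation":[0,0,0],"grip":5},{"linear":[0.408,0,0.004],"rotation":[0,0,0],"grip":5},{"linear":[0.408,0,0.004],"rotation":[0,0,0],"grip":5}]' 90
python3 -m jog '[{"linear":[-0.05,0,0],"rotation":[0,0,0],"grip":5},{"linear":[-0.1,0,0],"rotation":[0,0,0],"grip":5},{"linear":[-0.2,0,0],"rotation":[0,0,0],"grip":5},{"linear":[-0.3,0,0],"rotation":[0,0,0],"grip":5},{"linear":[-0.42,0,0],"rotation":[0,0,0],"grip":5},{"linear":[-0.42,0,0],"rotation":[0,0,0],"grip":5},{"linear":[-0.42,0,0],"rotation":[0,0,0],"grip":5},{"linear":[-0.42,0,0],"rotation":[0,0,0],"grip":5}]'
python3 - <<'E'
from h import *
c,p,d=grab("wrist","w9"); P=cloud(d,c); s=sense(); r=rot(s["ee_rot"])
L=r.inv().apply((P.reshape(-1,3)-s["eef_pos"])).reshape(P.shape)
for v in range(176,330,10): print(v,L[v,272:285].mean(0).round(1))
m=(L[...,0]<-18)&(L[...,0]>-27)&(abs(L[...,2])<9)&(L[...,1]>-10)&(L[...,1]<80)
print("end y", np.percentile(L[m][:,1],[95,99,99.8]), "lat",np.median(L[m][:,2]), "top",np.median(L[m][:,0]))
E
```

```text
time_s: 16.17
eef_pos: [580.5, 151.8, 29.8]
ee_rot: [0.369, 0.606, 0.367, -0.602]
force: [1.1, -1.2, 5.5]
grip_width: 0.142
time_s: 16.83
eef_pos: [579.1, 151.9, 155.4]
ee_rot: [0.369, 0.606, 0.367, -0.602]
force: [0.2, -0.3, -2.2]
grip_width: 0.141
176 [154.6  23.    0.9]
186 [154.3  13.6   0.9]
196 [154.1   4.    0.9]
206 [-16.7  43.1   1. ]
216 [-21.   40.2   1. ]
226 [-21.4  36.1   1. ]
236 [-21.3  31.8   1. ]
246 [-21.8  27.6   1. ]
256 [-21.5  23.1   1. ]
266 [-21.5  18.5   1. ]
276 [-21.6  13.9   1. ]
286 [-21.3   9.    1. ]
296 [-30.9  10.1   1. ]
306 [-21.4  -0.8   1. ]
316 [-21.4  -5.8   1. ]
326 [-31.1  -3.9   0.8]
end y [40.61618323 42.37402624 42.86153224] lat 0.6149172918081431 top -21.046230150032855
```

View pics/w9.png

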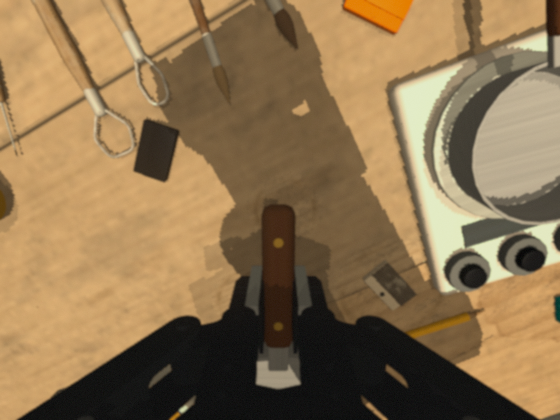

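```bash
python3 -m jog '[{"linear":[0,0,0.05],"rotation":[-0.2,0,0],"grip":5},{"linear":[0,0,0.15],"rotation":[-0.4,0,0],"grip":5},{"linear":[0,0,0.25],"rotation":[-0.6,0,0],"grip":5},{"linear":[0,0,0.3],"rotation":[-0.8,0,0],"grip":5},{"linear":[0,0,0.3],"rotation":[-1,0,0],"grip":5},{"linear":[0,0,0.3],"rotation":[-1,0,0],"grip":5}]'
python3 - <<'E'
from h import *
rows([((607.1,15.7,155),-76),((607.1,15.7,155),-48)])
E
```

```text
time_s: 17.38
eef_pos: [537.0, 71.2, 153.5]
ee_rot: [0.507, 0.494, 0.506, -0.493]
force: [1.6, 0.3, -0.3]
grip_width: 0.144
t 17.38 tcp [537.   71.2 153.5] jawyaw -88.5 j [-0.08  0.42  1.56 -0.    1.16  1.46] F [ 1.6  0.3 -0.3] grip 0.144
lin [-0.004, 0.229, 0.191] rot [-0.437, 0.002, -0.006] yaw -76.0 rows>=2.1
lin [-0.004, 0.229, 0.191] rot [-1.414, 0.003, -0.005] yaw -48.0 rows>=3.9
```

```bash
python3 -m jog '[{"linear":[0,0.05,0.05],"rotation":[-0.2,0,0],"grip":5},{"linear":[0,0.1,0.09],"rotation":[-0.4,0,0],"grip":5},{"linear":[0,0.15,0.13],"rotation":[-0.6,0,0],"grip":5},{"linear":[-0.004,0.2,0.17],"rotation":[-0.8,0,0],"grip":5},{"linear":[-0.004,0.229,0.191],"rotation":[-1,0,0],"grip":5},{"linear":[-0.004,0.229,0.191],"rotation":[-1,0,0],"grip":5}]'
python3 - <<'E'
from h import *
rows([((607.1,15.7,150),-48),((607.1,15.7,95),-48)])
E
```

```text
time_s: 17.88
eef_pos: [608.1, 14.9, 153.6]
ee_rot: [0.613, 0.353, 0.612, -0.353]
force: [0.0, -0.7, -2.0]
grip_width: 0.141
t 17.88 tcp [608.1  14.9 153.6] jawyaw -59.9 j [-0.17  0.56  1.34 -0.    1.24  0.88] F [ 0.  -0.7 -2. ] grip 0.141
lin [0.012, -0.002, -0.004] rot [-0.415, 0.003, -0.002] yaw -48.0 rows>=1.7
lin [0.195, -0.002, -0.004] rot [-0.415, 0.003, -0.002] yaw -48.0 rows>=1.3
```

```bash
python3 -m jog '[{"linear":[0.012,-0.002,-0.004],"rotation":[-0.2,0,0],"grip":5},{"linear":[0.05,-0.002,-0.004],"rotation":[-0.415,0,0],"grip":5},{"linear":[0.09,-0.002,-0.004],"rotation":[-0.415,0,0],"grip":5},{"linear":[0.09,-0.002,-0.004],"rotation":[-0.415,0,0],"grip":5},{"linear":[0.09,-0.002,-0.004],"rotation":[-0.415,0,0],"grip":5},{"linear":[0.09,-0.002,-0.004],"rotation":[-0.415,0,0],"grip":5}]'
python3 - <<'E'
from h import *
grab("side","s10")
rows([((607.1,15.7,90),-48),((607.1,15.7,78),-48),((607.1,15.7,75),-48)])
E
```

```text
time_s: 18.38
eef_pos: [607.0, 16.1, 127.0]
ee_rot: [0.646, 0.288, 0.645, -0.288]
force: [0.7, -0.4, -0.7]
grip_width: 0.139
t 18.43 tcp [607.2  16.  127.2] jawyaw -48.1 j [-0.17  0.58  1.37  0.    1.18  0.67] F [ 0.3 -0.  -0.5] grip 0.143
lin [0.124, -0.001, 0.0] rot [-0.003, 0.004, -0.003] yaw -48.0 rows>=0.9
lin [0.164, -0.001, 0.0] rot [-0.003, 0.004, -0.003] yaw -48.0 rows>=0.3
lin [0.174, -0.001, 0.0] rot [-0.003, 0.004, -0.003] yaw -48.0 rows>=0.1
```

View pics/s10.png

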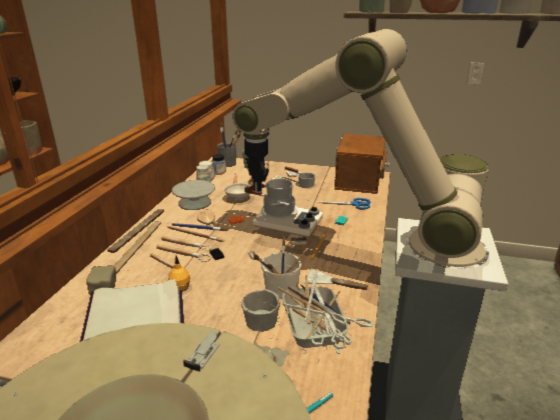

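Aligned over pan_1 in the side view (pan_2 at about (280,188) over pan_1 at (280,207)). Lowering.

```bash
python3 -m jog '[{"linear":[0.06,-0.001,0],"rotation":[0,0,0],"grip":5},{"linear":[0.11,-0.001,0],"rotation":[0,0,0],"grip":5},{"linear":[0.145,-0.001,0],"rotation":[0,0,0],"grip":5},{"linear":[0.16,-0.001,0],"rotation":[0,0,0],"grip":5},{"linear":[0.168,-0.001,0],"rotation":[0,0,0],"grip":5},{"linear":[0.168,-0.001,0],"rotation":[0,0,0],"grip":5}]'
python3 - <<'E'
from h import *
rows([((607.1,15.7,75),-48),((607.1,15.7,74),-48)])
E
```

```text
time_s: 18.93
eef_pos: [607.2, 15.8, 77.1]
ee_rot: [0.647, 0.289, 0.645, -0.288]
force: [-0.0, 0.2, -1.1]
grip_width: 0.145
t 18.93 tcp [607.2  15.8  77.1] jawyaw -48.1 j [-0.17  0.64  1.42  0.    1.08  0.67] F [-0.   0.2 -1.1] grip 0.145
lin [0.007, -0.0, -0.0] rot [-0.004, 0.004, -0.004] yaw -48.0 rows>=0.0
lin [0.01, -0.0, -0.0] rot [-0.004, 0.004, -0.004] yaw -48.0 rows>=0.0
```

```bash
python3 -m jog '[{"linear":[0.004,0,0],"rotation":[0,0,0],"grip":5},{"linear":[0.008,0,0],"rotation":[0,0,0],"grip":5},{"linear":[0.008,0,0],"rotation":[0,0,0],"grip":5}]';python3 -m jog '[{"linear":[0.003,0,0],"rotation":[0,0,0],"grip":5},{"linear":[0.003,0,0],"rotation":[0,0,0],"grip":5}]'
```

```text
time_s: 19.18
eef_pos: [607.6, 15.7, 75.2]
ee_rot: [0.647, 0.289, 0.644, -0.288]
force: [-0.5, 0.7, 0.6]
grip_width: 0.141
time_s: 19.35
eef_pos: [607.8, 15.7, 74.8]
ee_rot: [0.647, 0.289, 0.644, -0.288]
force: [-0.1, 0.4, 2.7]
grip_width: 0.143
```

```bash
python3 -m jog '[{"linear":[0.002,0,0],"rotation":[0,0,0],"grip":16},{"linear":[0.002,0,0],"rotation":[0,0,0],"grip":24},{"linear":[0.002,0,0],"rotation":[0,0,0],"grip":34},{"linear":[0,0,0],"rotation":[0,0,0],"grip":40},{"linear":[0,0,0],"rotation":[0,0,0],"grip":40},{"linear":[-0.1,0,0],"rotation":[0,0,0],"grip":40},{"linear":[-0.2,0,0],"rotation":[0,0,0],"grip":40},{"linear":[-0.3,0,0],"rotation":[0,0,0],"grip":40},{"linear":[-0.4,-0.02,0],"rotation":[0,0,0],"grip":40},{"linear":[-0.45,-0.3,0],"rotation":[0,0,0],"grip":40},{"linear":[-0.45,-0.3,0],"rotation":[0,0,0],"grip":40},{"linear":[-0.45,-0.3,0],"rotation":[0,0,0],"grip":40},{"linear":[-0.45,-0.3,0],"rotation":[0,0,0],"grip":40},{"linear":[-0.45,-0.3,0],"rotation":[0,0,0],"grip":40}]'
python3 - <<'E'
from h import *
c,p,d=grab("wrist","w11"); P=cloud(d,c)
print(pan(P,(546,-38),55,40,-12))
print(pan(P,(546,-38),45,45,42))
c,p,d=grab("top","t11"); P=cloud(d,c)
print(pan(P,(516,-357),35,0,-28))
E
```

```text
time_s: 20.52
eef_pos: [540.5, -44.2, 209.7]
ee_rot: [0.647, 0.289, 0.644, -0.288]
force: [0.3, -0.2, -0.5]
grip_width: 0.468
(array([547.2, -37.6]), -12.1, 2213, 1512, ('lineoff', -0.4, 'rms', np.float64(6.2), 'grip', array([625.4, -54.7])))
(array([547.3, -38.7]), 42.0, 2453, 1728, ('lineoff', 0.8, 'rms', np.float64(7.9), 'grip', array([606.2,  15.4])))
(array([ 515.6, -356.2]), -27.0, 102, 128, ('lineoff', 0.8, 'rms', np.float64(2.0), 'grip', array([ 587.2, -391.8])))
```

View pics/w11.png

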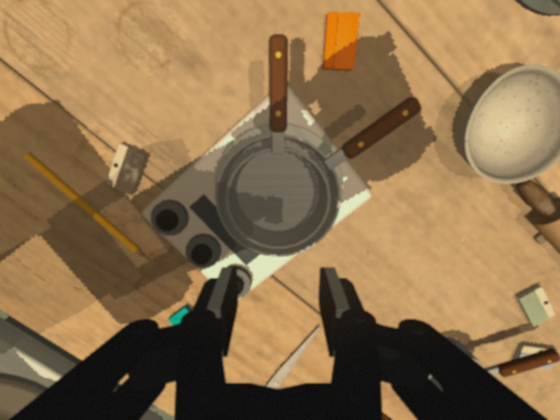

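View pics/t11.png

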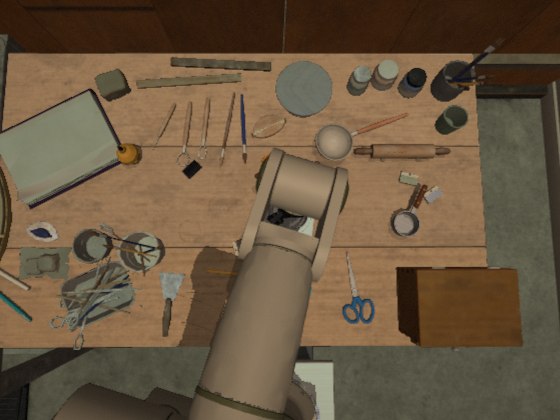

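```bash
python3 - <<'E'
from h import *
d=np.load("pics/w11.npy"); c=calibration("wrist"); P=cloud(d,c)
for a,r0 in ((-12,110),(42,100)):
    for r in (75,90,110):
        q=np.array([547,-38.7])+r*np.array([np.cos(np.radians(a)),np.sin(np.radians(a))])
        dd=np.hypot(P[...,0]-q[0],P[...,1]-q[1])<4; print(a,r,np.median(P[dd][:,2]).round(1))
rows([((587.2,-392,170),-76)])
E
```

```text
-12 75 89.8
-12 90 89.6
-12 110 89.6
42 75 95.3
42 90 95.3
42 110 95.3
t 20.62 tcp [540.7 -43.7 209.2] jawyaw -48.1 j [-0.3   0.37  1.48  0.    1.29  0.54] F [-0.2 -1.1 -0.6] grip 0.467
lin [0.132, -0.661, 0.967] rot [0.975, 0.005, -0.008] yaw -76.0 rows>=8.5
```

```bash
python3 -m jog '[{"linear":[0,-0.07,0.1],"rotation":[0.1,0,0],"grip":40},{"linear":[0,-0.15,0.21],"rotation":[0.2,0,0],"grip":40},{"linear":[0,-0.22,0.32],"rotation":[0.3,0,0],"grip":40},{"linear":[0.02,-0.3,0.43],"rotation":[0.4,0,0],"grip":40},{"linear":[0.05,-0.38,0.54],"rotation":[0.6,0,0],"grip":40},{"linear":[0.08,-0.46,0.66],"rotation":[0.8,0,0],"grip":40},{"linear":[0.1,-0.53,0.78],"rotation":[0.975,0,0],"grip":40},{"linear":[0.13,-0.6,0.88],"rotation":[0.975,0,0],"grip":40},{"linear":[0.13,-0.66,0.967],"rotation":[0.975,0,0],"grip":40},{"linear":[0.13,-0.66,0.967],"rotation":[0.975,0,0],"grip":40},{"linear":[0.13,-0.66,0.967],"rotation":[0.975,0,0],"grip":40},{"linear":[0.13,-0.66,0.967],"rotation":[0.975,0,0],"grip":40}]'
python3 -m jog '[{"linear":[0,0,0],"rotation":[0.2,0,0],"grip":40},{"linear":[0,0,0],"rotation":[0.45,0,0],"grip":40},{"linear":[0,0,0],"rotation":[0.7,0,0],"grip":40},{"linear":[0,0,0],"rotation":[0.95,0,0],"grip":40},{"linear":[0,0,0],"rotation":[0.98,0,0],"grip":40},{"linear":[0,0,0],"rotation":[0.98,0,0],"grip":40},{"linear":[0,0,0],"rotation":[0.98,0,0],"grip":40}]'
python3 - <<'E'
from h import *
c,p,d=grab("wrist","w12"); P=cloud(d,c)
o=pan(P,(515.6,-356.5),35,0,-27); print(o); g=o[4][5]
rows([((g[0],g[1],100),o[1]-90),((g[0],g[1],28),o[1]-90)])
E
```

```text
time_s: 21.62
eef_pos: [588.1, -390.7, 169.8]
ee_rot: [0.558, 0.436, 0.556, -0.434]
force: [-0.0, 0.7, -0.7]
grip_width: 0.464
time_s: 22.2
eef_pos: [588.5, -389.9, 170.1]
ee_rot: [0.437, 0.558, 0.436, -0.555]
force: [0.4, 1.0, 0.4]
grip_width: 0.464
(array([ 515.8, -358.6]), -26.7, 701, 1187, ('lineoff', -0.1, 'rms', np.float64(1.0), 'grip', array([ 587.2, -394.7])))
t 22.25 tcp [ 588.3 -390.1  170. ] jawyaw -103.8 j [-0.75  0.77  0.93  0.    1.44  1.06] F [-0.4 -0.3 -0. ] grip 0.467
lin [0.233, -0.001, 0.016] rot [0.45, -0.004, -0.008] yaw -116.7 rows>=1.8
lin [0.473, -0.002, 0.016] rot [0.45, -0.004, -0.008] yaw -116.7 rows>=1.7
```

View pics/w12.png

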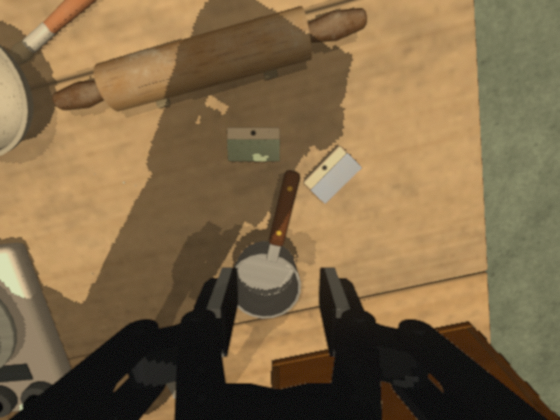

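```bash
python3 -m jog '[{"linear":[0.05,0,0.014],"rotation":[0.2,0,0],"grip":40},{"linear":[0.15,0,0.014],"rotation":[0.4,0,0],"grip":40},{"linear":[0.25,0,0.014],"rotation":[0.45,0,0],"grip":40},{"linear":[0.35,0,0.014],"rotation":[0.45,-0.004,-0.008],"grip":40},{"linear":[0.44,0,0.014],"rotation":[0.45,-0.004,-0.008],"grip":40},{"linear":[0.473,0,0.014],"rotation":[0.45,-0.004,-0.008],"grip":40},{"linear":[0.473,0,0.014],"rotation":[0.45,-0.004,-0.008],"grip":40},{"linear":[0.473,0,0.014],"rotation":[0.45,-0.004,-0.008],"grip":5},{"linear":[0.473,0,0.014],"rotation":[0.45,-0.004,-0.008],"grip":5},{"linear":[0.473,0,0.014],"rotation":[0.45,-0.004,-0.008],"grip":5},{"linear":[0.473,0,0.014],"rotation":[0.45,-0.004,-0.008],"grip":5},{"linear":[0.473,0,0.014],"rotation":[0.45,-0.004,-0.008],"grip":5},{"linear":[0.473,0,0.014],"rotation":[0.45,-0.004,-0.008],"grip":5},{"linear":[0.473,0,0.014],"rotation":[0.45,-0.004,-0.008],"grip":5}]' 90
python3 -m jog '[{"linear":[-0.05,0,0],"rotation":[0,0,0],"grip":5},{"linear":[-0.1,0,0],"rotation":[0,0,0],"grip":5},{"linear":[-0.2,0,0],"rotation":[0,0,0],"grip":5},{"linear":[-0.3,0,0],"rotation":[0,0,0],"grip":5},{"linear":[-0.42,0,0],"rotation":[0,0,0],"grip":5},{"linear":[-0.45,0,0],"rotation":[0,0,0],"grip":5},{"linear":[-0.45,0,0],"rotation":[0,0,0],"grip":5},{"linear":[-0.45,0,0],"rotation":[0,0,0],"grip":5}]'
python3 - <<'E'
from h import *
c,p,d=grab("wrist","w13"); P=cloud(d,c); s=sense(); r=rot(s["ee_rot"])
L=r.inv().apply((P.reshape(-1,3)-s["eef_pos"])).reshape(P.shape)
m=(L[...,0]<-18)&(L[...,0]>-27)&(abs(L[...,2])<9)&(L[...,1]>-10)&(L[...,1]<80)
print("end y", np.percentile(L[m][:,1],[95,99,99.8]), "lat",np.median(L[m][:,2]), "top",np.median(L[m][:,0]))
h=L[m]; 
for y in (0,10,20,30): print(y,np.median(h[abs(h[:,1]-y)<2],0).round(1))
a=np.radians(-62); g=np.array([546.8,-38.7])+80*np.array([np.cos(a),np.sin(a)])
rows([((g[0],g[1],170),-140)])
E
```

```text
time_s: 23.42
eef_pos: [589.0, -395.1, 30.4]
ee_rot: [0.373, 0.602, 0.37, -0.601]
force: [2.8, -1.2, 6.3]
grip_width: 0.137
time_s: 24.08
eef_pos: [588.4, -394.4, 164.7]
ee_rot: [0.372, 0.602, 0.37, -0.602]
force: [0.5, -0.1, -1.2]
grip_width: 0.137
end y [31.27062633 32.51374609 33.12487473] lat 0.7560708144566954 top -21.025444438937704
0 [-21.   -0.    1.2]
10 [-21.3  10.2  -0.3]
20 [-21.1  19.9   1.2]
30 [-20.6  30.1   1.2]
t 24.13 tcp [ 588.1 -394.2  163.4] jawyaw -116.7 j [-0.76  0.78  0.93 -0.    1.43  1.28] F [ 0.4  0.2 -1.1] grip 0.141
lin [-0.023, -0.437, -0.843] rot [0.814, 0.0, -0.003] yaw -140.0 rows>=6.8
```

View pics/w13.png

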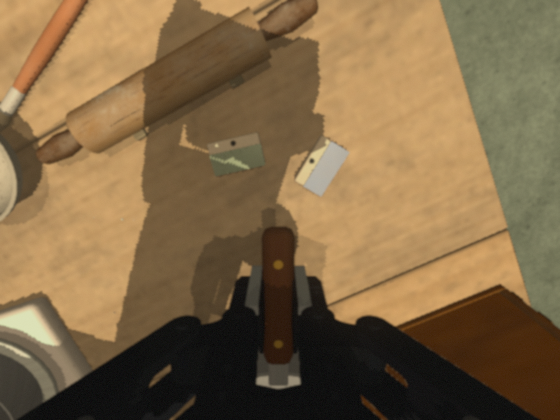

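```bash
python3 -m jog '[{"linear":[-0.02,-0.06,-0.12],"rotation":[0.1,0,0],"grip":5},{"linear":[-0.03,-0.13,-0.25],"rotation":[0.2,0,0],"grip":5},{"linear":[-0.03,-0.2,-0.38],"rotation":[0.3,0,0],"grip":5},{"linear":[-0.03,-0.26,-0.5],"rotation":[0.4,0,0],"grip":5},{"linear":[-0.03,-0.33,-0.62],"rotation":[0.55,0,0],"grip":5},{"linear":[-0.02,-0.39,-0.74],"rotation":[0.7,0,0],"grip":5},{"linear":[-0.02,-0.44,-0.84],"rotation":[0.8,0,0],"grip":5},{"linear":[-0.02,-0.44,-0.84],"rotation":[0.9,0,0],"grip":5},{"linear":[-0.02,-0.44,-0.84],"rotation":[0.9,0,0],"grip":5},{"linear":[-0.02,-0.44,-0.84],"rotation":[0.9,0,0],"grip":5}]'
python3 - <<'E'
from h import *
rows([((585.1,-110.7,165),-152),((585.1,-110.7,130),-152)])
E
```

```text
time_s: 24.97
eef_pos: [582.8, -109.8, 167.7]
ee_rot: [-0.228, -0.669, -0.228, 0.67]
force: [-0.1, -0.6, -1.0]
grip_width: 0.142
t 24.97 tcp [ 582.8 -109.8  167.7] jawyaw -142.4 j [-0.38  0.51  1.37 -0.    1.26  2.1 ] F [-0.1 -0.6 -1. ] grip 0.142
lin [0.009, 0.007, -0.004] rot [0.336, 0.003, 0.0] yaw -152.0 rows>=1.3
lin [0.126, 0.007, -0.004] rot [0.336, 0.003, 0.0] yaw -152.0 rows>=0.8
```

```bash
python3 -m jog '[{"linear":[0.009,0.007,-0.004],"rotation":[0.2,0,0],"grip":5},{"linear":[0.05,0.007,-0.004],"rotation":[0.336,0,0],"grip":5},{"linear":[0.12,0.007,-0.004],"rotation":[0.336,0.003,0],"grip":5},{"linear":[0.12,0.007,-0.004],"rotation":[0.336,0.003,0],"grip":5},{"linear":[0.12,0.007,-0.004],"rotation":[0.336,0.003,0],"grip":5},{"linear":[0.12,0.007,-0.004],"rotation":[0.336,0.003,0],"grip":5}]'
python3 - <<'E'
from h import *
grab("side","s14")
rows([((585.1,-110.7,95),-152),((585.1,-110.7,83),-152),((585.1,-110.7,80),-152)])
E
```

```text
time_s: 25.47
eef_pos: [585.2, -111.5, 132.2]
ee_rot: [0.171, 0.686, 0.171, -0.686]
force: [0.2, -0.6, -0.5]
grip_width: 0.14
t 25.52 tcp [ 585.4 -111.4  132.6] jawyaw -152.0 j [-0.38  0.55  1.41  0.    1.18  2.27] F [-0.4 -0.   0.4] grip 0.137
lin [0.125, -0.003, -0.0] rot [0.0, -0.002, -0.002] yaw -152.0 rows>=0.9
lin [0.165, -0.003, -0.0] rot [0.0, -0.002, -0.002] yaw -152.0 rows>=0.3
lin [0.175, -0.003, -0.0] rot [0.0, -0.002, -0.002] yaw -152.0 rows>=0.1
```

View pics/s14.png

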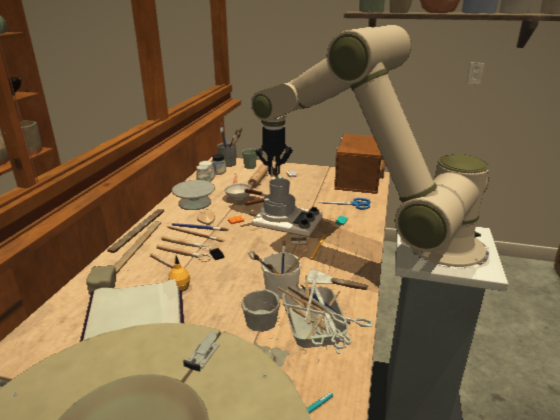

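Pan_3 (about (280,188)) hangs centred over the nest at (280,207). Lowering.

```bash
python3 -m jog '[{"linear":[0.06,-0.003,0],"rotation":[0,0,0],"grip":5},{"linear":[0.11,-0.003,0],"rotation":[0,0,0],"grip":5},{"linear":[0.145,-0.003,0],"rotation":[0,0,0],"grip":5},{"linear":[0.16,-0.003,0],"rotation":[0,0,0],"grip":5},{"linear":[0.166,-0.003,0],"rotation":[0,0,0],"grip":5},{"linear":[0.168,-0.003,0],"rotation":[0,0,0],"grip":5}]'
python3 -m jog '[{"linear":[0.003,0,0],"rotation":[0,0,0],"grip":5},{"linear":[0.006,0,0],"rotation":[0,0,0],"grip":5},{"linear":[0.006,0,0],"rotation":[0,0,0],"grip":5}]'
python3 -m jog '[{"linear":[0.003,0,0],"rotation":[0,0,0],"grip":5},{"linear":[0.003,0,0],"rotation":[0,0,0],"grip":5}]'
```

```text
time_s: 26.02
eef_pos: [585.3, -110.8, 82.7]
ee_rot: [0.171, 0.687, 0.171, -0.685]
force: [-0.6, -0.2, -0.4]
grip_width: 0.139
time_s: 26.27
eef_pos: [585.5, -110.9, 81.3]
ee_rot: [0.172, 0.687, 0.171, -0.685]
force: [-0.2, -0.5, -1.4]
grip_width: 0.142
time_s: 26.43
eef_pos: [585.7, -111.0, 80.8]
ee_rot: [0.172, 0.687, 0.17, -0.685]
force: [0.4, -0.6, 0.5]
grip_width: 0.142
```

```bash
python3 -m jog '[{"linear":[0.004,0,0],"rotation":[0,0,0],"grip":5},{"linear":[0.004,0,0],"rotation":[0,0,0],"grip":5}]'
```

```text
time_s: 26.6
eef_pos: [586.1, -111.3, 80.2]
ee_rot: [0.172, 0.687, 0.17, -0.685]
force: [-0.8, -0.4, 5.0]
grip_width: 0.14
```

```bash
python3 -m jog '[{"linear":[0.001,0,0],"rotation":[0,0,0],"grip":16},{"linear":[0.001,0,0],"rotation":[0,0,0],"grip":24},{"linear":[0,0,0],"rotation":[0,0,0],"grip":34},{"linear":[0,0,0],"rotation":[0,0,0],"grip":40},{"linear":[0,0,0],"rotation":[0,0,0],"grip":40},{"linear":[-0.1,0,0],"rotation":[0,0,0],"grip":40},{"linear":[-0.2,0,0],"rotation":[0,0,0],"grip":40},{"linear":[-0.3,0,0],"rotation":[0,0,0],"grip":40},{"linear":[-0.4,-0.02,0],"rotation":[0,0,0],"grip":40},{"linear":[-0.45,-0.3,0],"rotation":[0,0,0],"grip":40},{"linear":[-0.45,-0.3,0],"rotation":[0,0,0],"grip":40},{"linear":[-0.45,-0.3,0],"rotation":[0,0,0],"grip":40},{"linear":[-0.45,-0.3,0],"rotation":[0,0,0],"grip":40},{"linear":[-0.45,-0.3,0],"rotation":[0,0,0],"grip":40}]'
python3 - <<'E'
from h import *
c,p,d=grab("wrist","w15"); P=cloud(d,c)
C=np.array([547,-38.7])
for k,r,z,a in ((1,55,40,-12),(2,45,45,42),(3,35,50,-62)):
    print(pan(P,C,r,z,a))
    for rr in (75,90,105):
        q=C+rr*np.array([np.cos(np.radians(a)),np.sin(np.radians(a))])
        dd=np.hypot(P[...,0]-q[0],P[...,1]-q[1])<4; print("  z at",rr,np.median(P[dd][:,2]).round(1))
# rims per pan along clean directions: radial bands
q=P.reshape(-1,3); th=np.degrees(np.arctan2(q[:,1]-C[1],q[:,0]-C[0])); 
for k,r,z in ((1,55,40),(2,45,45),(3,35,50)):
    m=(np.hypot(*(q[:,:2]-C).T)>r-6)&(np.hypot(*(q[:,:2]-C).T)<r+4)&(q[:,2]>z+36)&(q[:,2]<z+42)&(abs(th+12)>14)&(abs(th-42)>14)&(abs(th+62)>14)
    R_=q[m]; f=lambda x:np.hypot(R_[:,0]-x[0],R_[:,1]-x[1])-(r-1.25)
    s=least_squares(f,C,loss="soft_l1",f_scale=1); A=np.c_[R_[:,:2]-C,np.ones(len(R_))]; pl=np.linalg.lstsq(A,R_[:,2],rcond=None)[0]
    print(k,s.x.round(1),m.sum(),"tilt deg",np.degrees(pl[:2]).round(2),"z",pl[2].round(1))
rows([((434,-72.8,170),None)])
E
```

```text
time_s: 27.77
eef_pos: [543.4, -31.9, 214.8]
ee_rot: [0.172, 0.687, 0.17, -0.685]
force: [-0.5, -0.5, -0.9]
grip_width: 0.471
(array([548. , -41.5]), -12.1, 2445, 1452, ('lineoff', 1.5, 'rms', np.float64(10.2), 'grip', array([626.5, -56.9])))
  z at 75 90.4
  z at 90 90.4
  z at 105 90.3
(array([548.2, -40.6]), 42.2, 2787, 1152, ('lineoff', 0.8, 'rms', np.float64(8.6), 'grip', array([606.9,  13.7])))
  z at 75 95.2
  z at 90 95.5
  z at 105 95.2
(array([548.6, -39.2]), -62.2, 2101, 1665, ('lineoff', -2.0, 'rms', np.float64(9.5), 'grip', array([ 584.2, -110.8])))
  z at 75 357.7
  z at 90 100.8
  z at 105 101.0
1 [546.7 -39.1] 1050 tilt deg [ 0.16 -0.25] z 79.4
2 [546.7 -39.2] 857 tilt deg [ 0.32 -0.51] z 84.5
3 [547. -40.] 684 tilt deg [ 0.35 -0.69] z 89.4
t 27.82 tcp [543.5 -32.3 214.5] jawyaw -152.0 j [-0.27  0.37  1.47 -0.    1.3   2.38] F [-0.5  0.4 -0.6] grip 0.467
lin [0.147, -0.053, 0.386] rot [-0.0, -0.005, -0.007] yaw -152.0 rows>=3.0
```

View pics/w15.png

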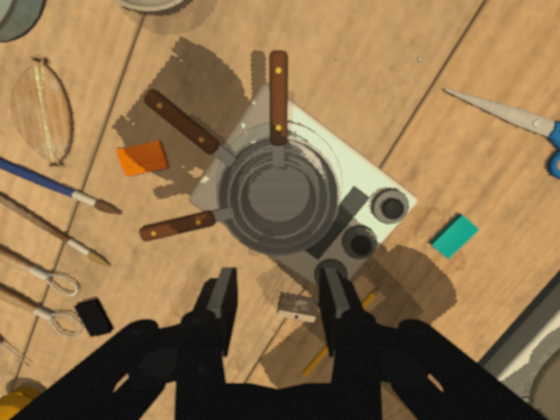

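```bash
python3 -m jog '[{"linear":[0,-0.01,0.1],"rotation":[0,0,0],"grip":0},{"linear":[0,-0.03,0.22],"rotation":[0,0,0],"grip":0},{"linear":[0.05,-0.053,0.34],"rotation":[0,0,0],"grip":0},{"linear":[0.15,-0.053,0.386],"rotation":[0,-0.005,-0.007],"grip":0},{"linear":[0.25,-0.053,0.386],"rotation":[0,-0.005,-0.007],"grip":0},{"linear":[0.35,-0.053,0.386],"rotation":[0,-0.005,-0.007],"grip":0},{"linear":[0.35,-0.053,0.386],"rotation":[0,-0.005,-0.007],"grip":0},{"linear":[0.35,-0.053,0.386],"rotation":[0,-0.005,-0.007],"grip":0},{"linear":[0.35,-0.053,0.386],"rotation":[0,-0.005,-0.007],"grip":0}]'
python3 - <<'E'
from h import *
grab("top","t16")
rows([((434,-72.8,50),None),((434,-72.8,37.5),None)])
E
```

```text
time_s: 28.57
eef_pos: [435.2, -73.6, 110.4]
ee_rot: [0.171, 0.687, 0.17, -0.686]
force: [0.0, -0.1, 0.6]
grip_width: -0.0
t 28.62 tcp [435.3 -73.5 110.7] jawyaw -152.0 j [-0.43  0.28  1.9  -0.    0.97  2.22] F [ 0.  -0.   0.3] grip 0.003
lin [0.202, -0.005, 0.003] rot [-0.0, -0.003, -0.004] yaw -152.0 rows>=1.5
lin [0.244, -0.005, 0.003] rot [-0.0, -0.003, -0.004] yaw -152.0 rows>=0.3
```

View pics/t16.png

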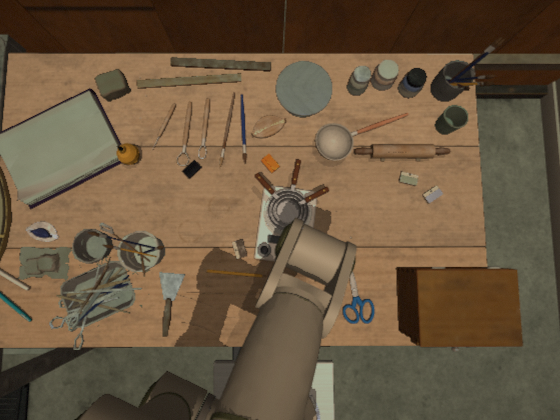

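```bash
python3 -m jog '[{"linear":[0.1,-0.005,0.003],"rotation":[0,0,0],"grip":0},{"linear":[0.19,-0.005,0.003],"rotation":[0,0,0],"grip":0},{"linear":[0.21,-0.005,0.003],"rotation":[0,0,0],"grip":0},{"linear":[0.225,-0.005,0.003],"rotation":[0,0,0],"grip":0},{"linear":[0.238,-0.005,0.003],"rotation":[0,0,0],"grip":0},{"linear":[0.246,-0.005,0.003],"rotation":[0,0,0],"grip":0},{"linear":[0.246,-0.005,0.003],"rotation":[0,0,0],"grip":0},{"linear":[0.246,-0.005,0.003],"rotation":[0,0,0],"grip":0}]'
```

```text
time_s: 29.28
eef_pos: [434.8, -73.0, 38.1]
ee_rot: [0.172, 0.688, 0.17, -0.685]
force: [-1.6, 0.6, 3.6]
grip_width: 0.002
```

```bash
python3 -m jog '[{"linear":[0.004,0,0],"rotation":[0,0,0],"grip":0},{"linear":[0.005,0,0],"rotation":[0,0,0],"grip":0},{"linear":[0.005,0,0],"rotation":[0,0,0],"grip":0}]'
```

```text
time_s: 29.53
eef_pos: [434.9, -73.0, 37.9]
ee_rot: [0.172, 0.688, 0.17, -0.685]
force: [-6.3, 1.6, 14.1]
grip_width: 0.003
```

Bottomed out. Retreat upward and back towards the robot, then check.

```bash
python3 -m jog '[{"linear":[-0.05,0,0],"rotation":[0,0,0],"grip":0},{"linear":[-0.15,0,0],"rotation":[0,0,0],"grip":0},{"linear":[-0.25,0,0],"rotation":[0,0,0],"grip":0},{"linear":[-0.4,0,0],"rotation":[0,0,0],"grip":0},{"linear":[-0.55,0,0.1],"rotation":[0,0,0],"grip":0},{"linear":[-0.6,0,0.2],"rotation":[0,0,0],"grip":0},{"linear":[-0.6,0,0.25],"rotation":[0,0,0],"grip":0},{"linear":[-0.6,0,0.25],"rotation":[0,0,0],"grip":0},{"linear":[-0.6,0,0.25],"rotation":[0,0,0],"grip":0},{"linear":[-0.6,0,0.25],"rotation":[0,0,0],"grip":0}]'
python3 - <<'E'
from h import *
c,p,d=grab("top","t17"); P=cloud(d,c)
C=np.array([546.8,-39])
for r,z,a in ((55,40,-12),(45,45,42),(35,50,-62)): print(pan(P,C,r,z,a))
m=(abs(P[...,0]-450)<40)&(abs(P[...,1]-92)<35)&(P[...,2]>5)&(P[...,2]<14)
print("tile",cv2.minAreaRect(P[m][:,:2].astype(np.float32)),m.sum())
cv2.imwrite("pics/t17c.png",cv2.resize(p[140:320,170:460,::-1],None,fx=2.75,fy=2.75))
rows([])
E
```

```text
time_s: 30.37
eef_pos: [368.1, -107.7, 217.7]
ee_rot: [0.172, 0.688, 0.17, -0.684]
force: [-0.2, 0.3, 0.0]
grip_width: -0.003
(array([545. , -36.4]), -12.8, 202, 133, ('lineoff', 1.0, 'rms', np.float64(9.5), 'grip', array([623.2, -53.3])))
(array([546.4, -37. ]), 41.6, 266, 137, ('lineoff', 0.6, 'rms', np.float64(8.8), 'grip', array([605.8,  16.5])))
(array([548. , -37.4]), -61.8, 202, 139, ('lineoff', -1.9, 'rms', np.float64(9.9), 'grip', array([ 584.2, -108.8])))
tile ((449.8985900878906, 91.60467529296875), (68.59180450439453, 62.467262268066406), 0.8819586634635925) 198
t 30.42 tcp [ 368.2 -107.5  217.4] jawyaw -152.0 j [-0.59  0.    1.9   0.    1.23  2.06] F [-0.3  0.5 -0.5] grip -0.002
```

View pics/t17c.png

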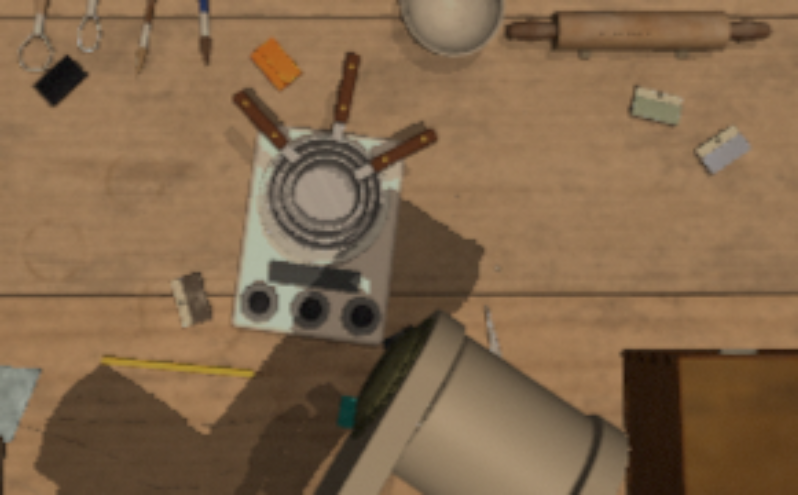

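The three pans are nested and their handles fanned. The tile lies flat on the table, left of the scale at crop (192,298), and nothing else has moved. No fourth pan is in sight. Handing in.

```bash
python3 -c "
from rig import finish_job
print(finish_job())"
```

```text
the job is handed in; nothing more can be done
None
```

The job is done and handed in at about 30 s of robot time.

**What I did, in order:**
1. Laid the test tile on the table about 15 mm clear of the scale's left side.
2. Pressed the left key, then the middle key with the platform empty.
3. Nested the pans on the platform: pan_1, then pan_2, then pan_3. No view showed pan_4, including the areas the arm hid at first.
4. Pressed the right key once all three were in.

**Last checks:**
- **Keys:** each key was driven to its stop, at tip height about 37.9 mm and with 14 to 18 N. That force is above the 4 N needed.
- **Seating:** from the wrist camera, the rims stood at about 79, 84.5 and 89 mm. That is about 5 mm per step, so each pan sits on the floor of the one below. Rim-plane fits gave tilts under 0.8°.
- **Centring:** the fitted pan centres agreed to within about 1.5 mm of the measured platform centre. The final top-view fit scattered 1 to 3 mm, because it mixes the three rims.
- **Handles:** they point at about −12°, +42° and −62°. The grip points are about 67 to 73 mm apart, with none crossing.
- **Tile and bystanders:** the tile lay flat and was where I left it. The other tiles, pencil and bowl looked undisturbed. In the last picture the arm hid the scissors and part of the turquoise tile.

My final size fit for the tile was spoiled by stray depth points, though its position agreed. I never saw a pan knocked aside.

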